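# Make up two brush-making kits from the bench stock

## Task

Make up the two brush-making kits: the blue tray gets the dark brown handle, the steel ferrule and the green bead, and the white tray gets the pale handle and the brass ferrule. In each tray the handle goes in the cork-lined well and the small parts in the bare well, every part standing upright on the floor of its well. Leave the red handle, the blue bead and the glue jar standing where they are.

Things in the scene. Friction and masses are not known exactly. Their poses are not given: they have to be found in the camera images.
- blue_tray: The blue kit tray: loose, 0.6 kg, 190 (x) by 100 (y) mm; walls (5 mm thick) and divider 14 mm high. Towards -x the cork-lined well: inside x -90 to -20, y -45 to 45 mm, cork top 7 mm above the underside. Towards +x the longer bare well: inside x -16 to 90, y -45 to 45 mm, floor 5 mm above the underside. Origin: centre of the underside; z up; turned any way round.
- white_tray: The white kit tray: loose, 0.6 kg, 190 (x) by 100 (y) mm; walls (5 mm thick) and divider 14 mm high. Towards -x the cork-lined well: inside x -90 to -20, y -45 to 45 mm, cork top 7 mm above the underside. Towards +x the longer bare well: inside x -16 to 90, y -45 to 45 mm, floor 5 mm above the underside. Origin: centre of the underside; z up; turned any way round.
- dark_handle: Dark brown turned wooden brush handle: foot 38 mm across and 8 mm high, narrower neck, straight grip 32 mm across from 22 to 52 mm height, rounded-off top at 60 mm. About 50 g. Stands upright. Origin: centre of the underside; z is up along its axis.
- pale_handle: Pale wooden flat brush handle, a slab with rounded edges: 50 mm along its x, 26 mm along its y, 55 mm high, a dark dot (hanging hole) on each broad face. About 50 g. Stands on its narrow end. Origin: centre of the underside; z is up along its axis.
- steel_ferrule: Grey steel ferrule, a plain straight open tube standing on end: 32 mm outside, 20 mm inside, 38 mm high. About 60 g. Origin: centre of the underside; z is up along its axis.
- brass_ferrule: Yellow brass ferrule, an open tube standing on end, 38 mm high: wide collar 38 mm across and about 9 mm high at the foot, above it a straight tube 29 mm outside. About 60 g. Origin: centre of the underside; z is up along its axis.
- green_bead: Green barrel bead: 34 mm across, 38 mm high, straight-sided from 9 to 29 mm height, flat ends 24 mm across with a small black dot (the bore) on top. About 50 g. Stands upright. Origin: centre of the underside; z is up along its axis.
- blue_bead: Spare, stays in the stock. Blue glazed barrel bead: 34 mm across, 38 mm high, straight-sided from 9 to 29 mm height, flat ends 24 mm across with a small black dot (the bore) on top. About 50 g. Stands upright. Origin: centre of the underside; z is up along its axis.
- red_handle: Spare, stays in the stock. Red painted turned brush handle: foot 38 mm across and 8 mm high, narrower neck, straight grip 32 mm across from 22 to 52 mm height, rounded-off top at 60 mm. About 50 g. Stands upright. Origin: centre of the underside; z is up along its axis.
- glue_jar: Bystander: amber jar with white lid, 56 mm across, 65 mm high, standing among the stock on its far side. Origin: centre of the underside; z is up along its axis.

How it is judged:
At the end, for the whole second after the job is handed in: Each part of a kit stands, at rest and upright within 0.12 rad, between the walls and on the floor (-3 to +4 mm) of its well: handle in the cork well, small parts in the bare well, of its own tray. Red handle, blue bead and glue jar upright (0.12 rad), within 30 mm of their start (x of dark_handle in the frame of blue_tray between -0.09 and -0.02 m and y of dark_handle in the frame of blue_tray between -0.045 and 0.045 m and z of dark_handle in the frame of blue_tray between 0.004 and 0.011 m and angle between each of dark_handle, steel_ferrule, green_bead, pale_handle, brass_ferrule, red_handle, blue_bead, glue_jar's own z axis and vertical below 0.12 rad and linear speed of each of dark_handle, steel_ferrule, green_bead, pale_handle, brass_ferrule below 0.02 m/s and x of steel_ferrule in the frame of blue_tray between -0.016 and 0.09 m and y of steel_ferrule in the frame of blue_tray between -0.045 and 0.045 m and z of steel_ferrule in the frame of blue_tray between 0.002 and 0.009 m and x of green_bead in the frame of blue_tray between -0.016 and 0.09 m and y of green_bead in the frame of blue_tray between -0.045 and 0.045 m and z of green_bead in the frame of blue_tray between 0.002 and 0.009 m and x of pale_handle in the frame of white_tray between -0.09 and -0.02 m and y of pale_handle in the frame of white_tray between -0.045 and 0.045 m and z of pale_handle in the frame of white_tray between 0.004 and 0.011 m and x of brass_ferrule in the frame of white_tray between -0.016 and 0.09 m and y of brass_ferrule in the frame of white_tray between -0.045 and 0.045 m and z of brass_ferrule in the frame of white_tray between 0.002 and 0.009 m and distance of each of red_handle, blue_bead, glue_jar from where it was at the start of the episode below 0.03 m); the robot touches nothing.
It fails at once if the red handle is moved more than 30 mm or tipped over (distance of red_handle from where it was at the start of the episode above 0.03 m or angle between red_handle's own z axis and vertical above 0.5 rad).
It fails at once if the blue bead is moved more than 30 mm or tipped over (distance of blue_bead from where it was at the start of the episode above 0.03 m or angle between blue_bead's own z axis and vertical above 0.5 rad).
It fails at once if the glue jar is moved more than 30 mm or tipped over (distance of glue_jar from where it was at the start of the episode above 0.03 m or angle between glue_jar's own z axis and vertical above 0.5 rad).
It also fails if it takes over 115 s, if anything falls off the work surface, if the arm or the gripper's body presses on something with over 40 N, if the wrist force passes 120 N, or if a joint passes its speed limit or range.

## Robot

A 7-joint arm with a two-finger parallel gripper is mounted at the origin on the work surface. World frame = base frame: x ahead of the robot, y to its left, z up, the work surface at z = 0. Lengths are in m, angles in rad, forces in N, time in s.
With the tool pointing down it reaches from about 0.425 to 0.95 m from the base axis. Payload 16.7 kg.
Tool frame: the origin (TCP) lies at the very end of the fingers, on their centre line; the grasp point (between the pads) lies 19 mm behind it; x points along the fingers, y is the direction in which the jaws open and shut, and the axes are right-handed (so a half turn about x gives the same grasp; the last joint's range is limited). The gripper opens to 94 mm and grips with 3 to 60 N. Pads are 16 mm wide; open, the fingers measure 119 mm over their backs; the gripper's body (75 mm by 177 mm) begins 78 mm behind the grasp point.
Start: joints at [-1.361, 0.426, 0.074, 1.606, -0.034, 1.111, -0.067], TCP at [0.238, 0.632, 0.205] pointing down, gripper open.
Joint ranges: [-2.85, 2.85], [-0.5, 2.14], [-1.23, 1.37], [0.21, 2.46], [-1.02, 4.16], [0.16, 2.05], [-2.73, 2.73]. Speed limits (rad/s): [1.89, 1.89, 2.39, 2.39, 3.01, 3.01, 3.01].

## Interface

Orientations are given as a rotation vector (axis times angle).
In Python, from workcell import monitor, eyes, manip, finder gives the robot as it stands. The module is installed in compiled form; this text tells all that it offers.
- The arm moves only by the shell command python3 -m creep 'ROWS'. ROWS is JSON, a list of rows, each an object with "hand": the opening, from 0 (shut) to 1 (fully open); "delta_pos": the shift along the tool's x, y, z in units of 3 cm (1.0 is 3 cm), a list of three; "dr": the turn, a rotation vector about the tool's x, y, z in units of 90 degrees (1.0 is 90 degrees), a list of three. A call has 1 to 12 rows; each row shifts and turns the pose as measured when the row begins, along the tool's axes as they then stand; what a row does not reach is not made up. A row lasts 1/12 s, in which the tool goes at most 41.7 mm and 7.16 degrees, less where a joint would pass 70% of its speed; a pose out of reach is approached as far as the arm can. A call with a number of a shift or a turn outside -1 to 1 is refused whole. A call with a gripper value outside its range is refused whole. The fingers move at their own pace and stop on an object; the grip force is fixed at half the most. Time passes only in rows, so rows that do not move let the fingers close. It gives the time, the measured TCP pose, the force and the opening at its end, in the units of the state.
- monitor.state(): the state, without advancing time (a new reading comes with each control period).
- eyes.camera(name): name is "scene" or "top" or "wrist"; returns (picture, depth): 480x640x3 uint8, red, green, blue; 480x640 float32, m along the optical axis (not along the pixel's ray), 0 where there is no reading.
- eyes.camera_model(name): a dict with "fov_y" (degrees; the focal length in pixels is half the picture's height over the tangent of half this angle, whatever the lens; pixels are square), "cx", "cy" (the principal point, pixels), "R" (3x3) and "t" (3): a world point X has camera coordinates R X + t. Camera axes: x right, y down, z forward; pixel columns grow to the right and rows downward; lengths in m; the calibration is good to about 2 mm. A picture is of the moment at which its call begins: read the wrist's pose just before it. camera_model takes no time and is no camera call; for the wrist camera it gives the pose at the moment of the call.
- manip.sign_off(): hands the job in, once; it reports no verdict.
Trained networks look in the newest picture that a camera, given by its name, has taken for a name from the list of things; names that differ only in an ending like _2 or _b are one class to them, and where a whole thing is asked for, a point or a joint stands for the part that bears it (a point fixed in the world has none). Each returns a list of dicts, best first, with "confidence" (0 to 1); they miss things now and then, are a little off and sometimes report something else, mostly with a low value. They report only what shows in the picture. A call takes as long as a camera call.
- finder.spot_in(camera, name): "bbox" ([left, top, right, bottom] in pixels, round what is visible of it).
- finder.silhouettes(camera, name): "mask" (480x640 bool, what is visible of it) and "bbox" ([left, top, right, bottom] in pixels, round what is visible of it).
- finder.spot_point(camera, name): "centre" ([column, row] in pixels: a listed point, or the origin of a listed thing).
The state is a dict: "clock": time; "qpos": joint angles; "dq": joint speeds; "effort": joint torques, N m; "tool_pos": TCP position; "tcp_rot": TCP orientation; "contact_force": force on the tool from outside, world axes, zero at the start; "torque": the same for the moment, N m; "opening": finger opening in m.
Only numpy, scipy, OpenCV 4.12 (cv2) and the standard library are available. Lean on these libraries where they do the work, as an engineer would, in place of code of your own. Each camera call takes 0.05 s, during which the arm holds its last target.

## Working session

There is one attempt and no reset: what is moved stays moved. The work goes in short steps, Python scripts to look and compute and a shell command to move; the robot and the scene stay as the last step left them, time stands still between calls to the robot, and variables do not carry over. Pictures are saved under pics/ and viewed, and the job is handed in when it is done.

```bash
mkdir -p pics; ls
python3 - <<'E'
from workcell import monitor, eyes
import cv2
print(monitor.state())
for n in("scene","top","wrist"):
    p,d=eyes.camera(n); cv2.imwrite(f"pics/{n}0.png",p[:,:,::-1]); m=eyes.camera_model(n); print(n,m)
E
```

```text
pics
{'clock': 0.0, 'qpos': array([-1.36054666,  0.4267232 ,  0.07385592,  1.60663467, -0.03412299,
        1.11080734, -0.06715869]), 'dq': array([ 0.00150181, -0.00113754, -0.00119595,  0.00113639,  0.00127353,
        0.00042772,  0.00024785]), 'effort': array([ 3.00109186e-04, -9.35820365e+01,  3.66668701e+00, -4.54173803e+01,
       -4.88064042e-02,  2.05180678e-02,  2.14907168e-04]), 'tool_pos': array([0.23749238, 0.63134956, 0.20476943]), 'tcp_rot': array([ 0.28133181,  1.55244949, -0.28338849]), 'contact_force': array([ 0.07955705, -1.23356011,  0.18055332]), 'torque': array([ 0.03451717, -0.02532849,  0.03948398]), 'opening': 0.09414734123029442}
scene {'fov_y': 48.807246086067614, 'cx': 323.8220456987066, 'cy': 235.74898169368737, 'R': array([[-0.81580569,  0.57809523, -0.01633928],
       [ 0.41804706,  0.56995289, -0.70738275],
       [-0.39962198, -0.58391746, -0.70664182]]), 't': array([ 0.47763271, -0.20801774,  1.13758113])}
top {'fov_y': 48.921819458397266, 'cx': 318.4416702587131, 'cy': 234.76682841997524, 'R': array([[ 0.08001739, -0.99676742,  0.00720549],
       [-0.97038028, -0.07954808, -0.22811011],
       [ 0.22794591,  0.01126071, -0.97360868]]), 't': array([-0.04122946,  0.58764413,  0.98208955])}
wrist {'fov_y': 66.89637921443115, 'cx': 324.56782225588, 'cy': 239.67036055519782, 'R': array([[ 3.51315985e-01,  9.36256950e-01,  5.37701711e-05],
       [ 9.03544896e-01, -3.39056339e-01,  2.62006525e-01],
       [ 2.45323661e-01, -9.19984968e-02, -9.65066100e-01]]), 't': array([-0.6738278 , -0.02849654,  0.3914904 ])}
```

View pics/scene0.png

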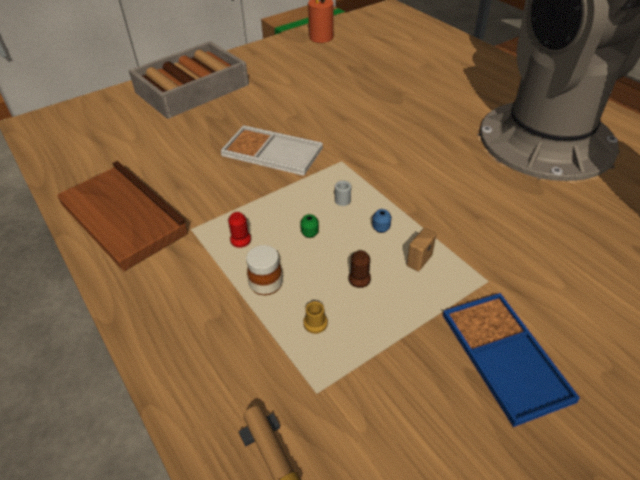

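View pics/top0.png

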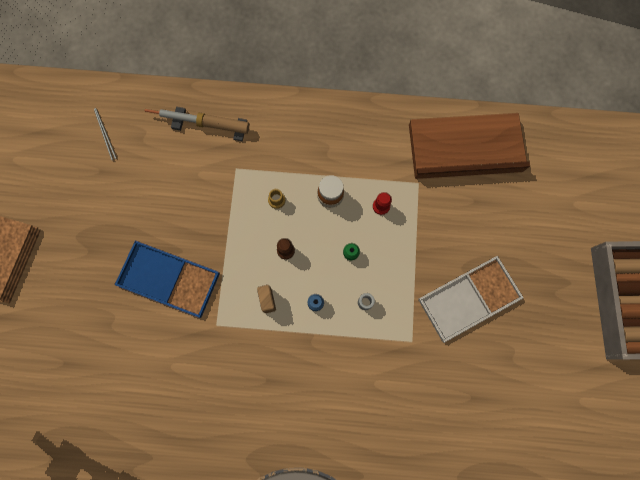

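View pics/wrist0.png

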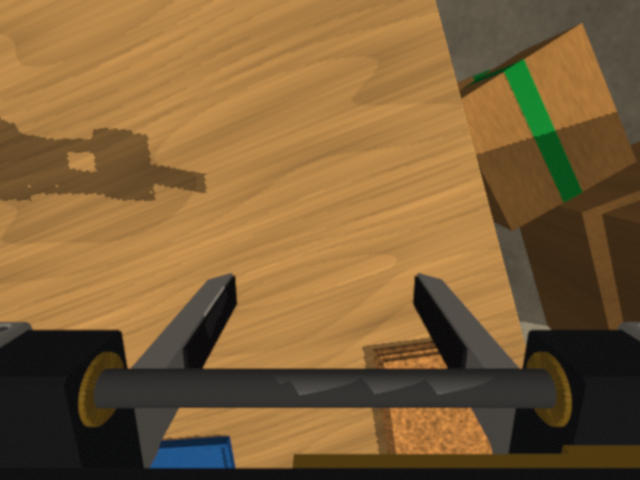

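The views show everything in stock standing. In the top image the blue tray is at (168,280) with its cork end to the right, and the white tray is at (472,300) with its cork end at the upper right. The parts lie on the mat: dark handle (285,248), pale (266,298), steel (366,301), green (351,251), brass (276,199).

```bash
cat > h.py <<'E'
import numpy as np, cv2
from workcell import monitor, eyes, manip, finder
def world(cam,mask,d,m=None):
    m=m or eyes.camera_model(cam); f=240/np.tan(np.radians(m['fov_y']/2))
    v,u=np.nonzero(mask&(d>0)); z=d[v,u]
    c=np.stack([(u-m['cx'])/f*z,(v-m['cy'])/f*z,z],1)
    return (c-m['t'])@m['R']
def proj(cam,X,m=None):
    m=m or eyes.camera_model(cam); f=240/np.tan(np.radians(m['fov_y']/2))
    c=np.atleast_2d(X)@m['R'].T+m['t']; return c[:,:2]/c[:,2:]*f+[m['cx'],m['cy']]
E
python3 - <<'E'
from h import *
names="dark_handle pale_handle steel_ferrule brass_ferrule green_bead blue_bead red_handle glue_jar blue_tray white_tray".split()
for cam in("top","scene"):
    p,d=eyes.camera(cam)
    for n in names:
        r=finder.silhouettes(cam,n)
        if not r: print(cam,n,"none");continue
        r=r[0]; mk=cv2.erode(r['mask'].astype(np.uint8),np.ones((3,3)))>0
        P=world(cam,mk,d); zt=np.percentile(P[:,2],97)
        T=P[P[:,2]>zt-.006]
        print(cam,n,round(r['confidence'],2),"bbox",np.round(r['bbox']),"ztop",zt.round(4),"n",len(P),"topmean",T.mean(0).round(4),"mid",((P.max(0)+P.min(0))/2).round(4),"ext",(P.max(0)-P.min(0)).round(3))
        if 'tray' in n:
            full=world(cam,r['mask'],d); rect=cv2.minAreaRect(full[:,:2].astype(np.float32)); print('  rect',rect)
        if n=='pale_handle':
            print('  rect',cv2.minAreaRect(T[:,:2].astype(np.float32)))
print(monitor.state()['clock'])
E
```

```text
top dark_handle 0.67 bbox [276. 238. 296. 257.] ztop 0.0633 n 217 topmean [0.5647 0.0735 0.0603] mid [0.5631 0.0715 0.0355] ext [0.028 0.029 0.058]
top pale_handle 0.6 bbox [256. 286. 278. 314.] ztop 0.0587 n 297 topmean [0.4566 0.0992 0.0557] mid [0.4565 0.0988 0.0443] ext [0.048 0.031 0.034]
  rect ((0.4570322334766388, 0.09929666668176651), (0.045850224792957306, 0.02408023364841938), 18.14295768737793)
top steel_ferrule 0.76 bbox [360. 289. 374. 310.] ztop 0.0429 n 131 topmean [ 0.4674 -0.0998  0.0391] mid [ 0.4689 -0.0982  0.0224] ext [0.029 0.029 0.044]
top brass_ferrule 0.71 bbox [270. 190. 285. 207.] ztop 0.0399 n 115 topmean [0.6694 0.1013 0.0376] mid [0.6703 0.1033 0.0232] ext [0.03  0.03  0.035]
top green_bead 0.63 bbox [342. 243. 358. 259.] ztop 0.0414 n 168 topmean [ 0.57   -0.0625  0.0385] mid [ 0.5685 -0.0623  0.0338] ext [0.028 0.028 0.019]
top blue_bead 0.47 bbox [306. 294. 324. 312.] ztop 0.041 n 173 topmean [0.4601 0.002  0.0381] mid [0.4591 0.0016 0.0359] ext [0.028 0.027 0.013]
top red_handle 0.66 bbox [371. 191. 392. 214.] ztop 0.0627 n 239 topmean [ 0.6764 -0.1
[... 1920 characters left out ...]
29 0.058]
scene glue_jar 0.72 bbox [248. 247. 285. 295.] ztop 0.0663 n 1312 topmean [ 0.6971 -0.0067  0.0645] mid [ 0.6991 -0.0058  0.036 ] ext [0.05  0.052 0.064]
scene blue_tray 0.57 bbox [443. 297. 581. 425.] ztop 0.0145 n 8391 topmean [0.496  0.3168 0.0124] mid [0.4896 0.312  0.009 ] ext [0.144 0.205 0.016]
  rect ((0.4816815257072449, 0.3082631230354309), (0.19948497414588928, 0.11303327232599258), 74.55931854248047)
scene white_tray 0.63 bbox [220. 124. 322. 174.] ztop 0.0147 n 2769 topmean [ 0.5038 -0.3074  0.012 ] mid [ 0.4996 -0.3116  0.0085] ext [0.178 0.208 0.018]
  rect ((0.4879012703895569, -0.3183935582637787), (0.12848307192325592, 0.19524304568767548), 32.69618606567383)
1.25
```

```bash
cat >> h.py <<'E'
from scipy.spatial.transform import Rotation as Rn
def cur():
    s=monitor.state(); return s,Rn.from_rotvec(s['tcp_rot']).as_matrix()
def go(target,yaw=None):
    """target xyz; yaw=world angle deg of tool y axis (mod 180). rows suggestion, turn first"""
    s,R=cur(); p=s['tool_pos']; y=np.degrees(np.arctan2(R[1,1],R[0,1])); 
    print('t',round(s['clock'],2),'tcp',p.round(4),'yaw_y',round(y,2),'tilt',np.degrees(np.arccos(-R[2,0])).round(2),'open',round(s['opening'],4),'F',s['contact_force'].round(1),'q7',s['qpos'][6].round(2))
    d=(np.array(target)-p); 
    a=0.
    if yaw is not None:
        dy=(yaw-y+90)%180-90; a=-dy   # tool x is down => +rot about tool x = -yaw
        print(' turn about tool x deg',round(a,1),'units',round(a/90,3),'rows',int(np.ceil(abs(a)/7.0)))
    # levelling + final frame
    x=np.array([0,0,-1.]); yy=np.radians(y-a); Y=np.array([np.cos(yy),np.sin(yy),0]); Z=np.cross(x,Y)
    Rt=np.stack([x,Y,Z],1)
    print(' delta in target frame (units 3cm)',(Rt.T@d/.03).round(3),' in present frame',(R.T@d/.03).round(3))
    print(' full dr rotvec units',(Rn.from_matrix(R.T@Rt).as_rotvec()/(np.pi/2)).round(3))
E
python3 - <<'E'
from h import *
s,R=cur(); print(R.round(3)); m=eyes.camera_model('wrist'); C=-m['R'].T@m['t']; print('cam in tool',R.T@(C-s['tool_pos']), 'fwd',(R.T@m['R'][2]).round(3))
go([.44,.06,.30],16.)
go([.5,.05,.3],108)
E
```

```text
[[-0.     0.352  0.936]
 [-0.     0.936 -0.352]
 [-1.    -0.    -0.   ]]
cam in tool [-0.1803761  -0.00109648 -0.07566051] fwd [0.965 0.001 0.262]
t 1.25 tcp [0.2377 0.6317 0.2055] yaw_y 69.38 tilt 0.0 open 0.094 F [-0.4 -0.4 -0.3] q7 -0.07
 turn about tool x deg 53.4 units 0.593 rows 8
 delta in target frame (units 3cm) [-3.151  1.23  20.178]  in present frame [ -3.151 -15.462  13.023]
 full dr rotvec units [0.593 0.    0.   ]
t 1.25 tcp [0.2377 0.6317 0.2055] yaw_y 69.38 tilt 0.0 open 0.094 F [-0.4 -0.4 -0.3] q7 -0.07
 turn about tool x deg -38.6 units -0.429 rows 6
 delta in target frame (units 3cm) [ -3.151 -21.144   2.324]  in present frame [ -3.151 -15.07   15.012]
 full dr rotvec units [-0.429 -0.     0.   ]
```

```bash
python3 -m creep '[{"hand":1,"delta_pos":[-0.6,-0.7,0.7],"dr":[-0.0715,0,0]},{"hand":1,"delta_pos":[-0.6,-0.7,0.6],"dr":[-0.0715,0,0]},{"hand":1,"delta_pos":[-0.6,-0.8,0.5],"dr":[-0.0715,0,0]},{"hand":1,"delta_pos":[-0.6,-0.8,0.4],"dr":[-0.0715,0,0]},{"hand":1,"delta_pos":[-0.5,-0.9,0.3],"dr":[-0.0715,0,0]},{"hand":1,"delta_pos":[-0.3,-0.9,0.2],"dr":[-0.0715,0,0]},{"hand":1,"delta_pos":[0,-1,0.1],"dr":[0,0,0]},{"hand":1,"delta_pos":[0,-1,0.1],"dr":[0,0,0]},{"hand":1,"delta_pos":[0,-1,0.1],"dr":[0,0,0]},{"hand":1,"delta_pos":[0,-1,0.1],"dr":[0,0,0]},{"hand":1,"delta_pos":[0,-1,0.1],"dr":[0,0,0]},{"hand":1,"delta_pos":[0,-1,0.1],"dr":[0,0,0]}]'; python3 -c "
from h import *
go([.46,.05,.3],108)"
```

```text
clock: 2.25
tool_pos: [0.389, 0.3072, 0.3056]
tcp_rot: [-0.28, 1.551, 0.282]
contact_force: [0.8, 0.2, -1.0]
opening: 0.0941
t 2.25 tcp [0.389  0.3072 0.3056] yaw_y 110.51 tilt 0.1 open 0.0941 F [ 0.8  0.2 -1. ] q7 1.14
 turn about tool x deg 2.5 units 0.028 rows 1
 delta in target frame (units 3cm) [ 0.186 -8.885 -0.399]  in present frame [ 0.175 -8.859 -0.788]
 full dr rotvec units [ 0.028  0.001 -0.001]
```

```bash
python3 -c "
from h import *
p,d=eyes.camera('wrist'); cv2.imwrite('pics/w1.png',p[:,:,::-1])"
python3 -m creep '[{"hand":1,"delta_pos":[0.1,-1,-0.1],"dr":[0.028,0,0]},{"hand":1,"delta_pos":[0.1,-1,0],"dr":[0,0,0]},{"hand":1,"delta_pos":[0,-1,0],"dr":[0,0,0]},{"hand":1,"delta_pos":[0,-1,0],"dr":[0,0,0]},{"hand":1,"delta_pos":[0,-1,0],"dr":[0,0,0]},{"hand":1,"delta_pos":[0,-1,0],"dr":[0,0,0]},{"hand":1,"delta_pos":[0,-1,0],"dr":[0,0,0]},{"hand":1,"delta_pos":[0,-1,0],"dr":[0,0,0]},{"hand":1,"delta_pos":[0,-0.5,0],"dr":[0,0,0]},{"hand":1,"delta_pos":[0,0,0],"dr":[0,0,0]}]'
python3 - <<'E'
from h import *
go([.46,.05,.3],108)
s,R=cur(); m=eyes.camera_model('wrist'); p,d=eyes.camera('wrist'); cv2.imwrite('pics/w2.png',p[:,:,::-1])
names="dark_handle pale_handle steel_ferrule brass_ferrule green_bead blue_bead red_handle glue_jar".split()
for n in names:
    r=finder.silhouettes('wrist',n)
    if not r: print(n,"none");continue
    r=r[0]; mk=cv2.erode(r['mask'].astype(np.uint8),np.ones((3,3)))>0
    P=world('wrist',mk,d,m); zt=np.percentile(P[:,2],97); T=P[P[:,2]>zt-.006]
    c,rad=cv2.minEnclosingCircle(T[:,:2].astype(np.float32))
    print(n,round(r['confidence'],2),np.round(r['bbox']),zt.round(4),T.mean(0).round(4),'circ',np.round(c,4),round(rad,4))
    if n=='pale_handle': print('  ',cv2.minAreaRect(T[:,:2].astype(np.float32)))
E
```

```text
clock: 3.13
tool_pos: [0.4702, 0.0446, 0.3013]
tcp_rot: [-0.234, 1.551, 0.239]
contact_force: [-0.4, 0.7, -0.2]
opening: 0.094
t 3.13 tcp [0.4702 0.0446 0.3013] yaw_y 107.3 tilt 0.43 open 0.094 F [-0.4  0.7 -0.2] q7 1.64
 turn about tool x deg -0.7 units -0.008 rows 1
 delta in target frame (units 3cm) [ 0.045  0.275 -0.267]  in present frame [ 0.043  0.271 -0.271]
 full dr rotvec units [-0.008  0.005 -0.001]
dark_handle 0.87 [311. 258. 338. 296.] 0.0622 [0.5645 0.072  0.0603] circ [0.5657 0.0725] 0.0145
pale_handle none
steel_ferrule 0.91 [200. 157. 230. 183.] 0.0402 [ 0.4703 -0.0988  0.0384] circ [ 0.4706 -0.0993] 0.0151
brass_ferrule 0.97 [309. 332. 334. 365.] 0.0402 [0.6715 0.1018 0.0383] circ [0.6734 0.1023] 0.0139
green_bead 0.64 [208. 235. 239. 266.] 0.0406 [ 0.5697 -0.0632  0.0385] circ [ 0.5709 -0.0637] 0.0142
blue_bead 0.82 [281. 172. 310. 196.] 0.0404 [0.4605 0.001  0.0383] circ [0.4607 0.0006] 0.0152
red_handle 0.9 [142. 294. 185. 330.] 0.0619 [ 0.6766 -0.1207  0.06  ] circ [ 0.6774 -0.1207] 0.0134
glue_jar 0.87 [216. 317. 261. 367.] 0.0674 [ 0.6892 -0.0121  0.066 ] circ [ 0.6928 -0.0113] 0.0242
```

View pics/w1.png

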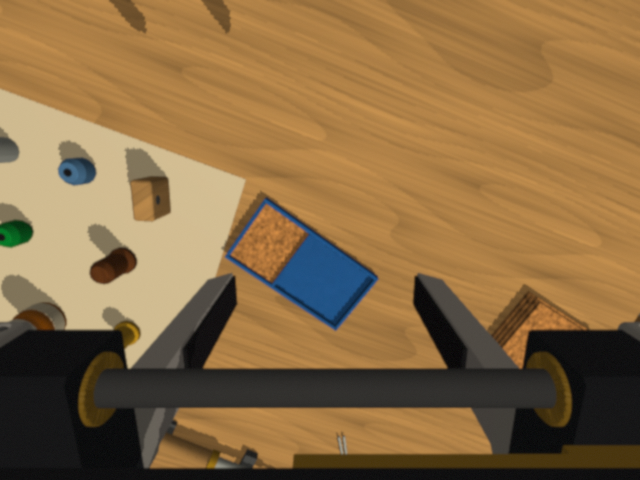

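View pics/w2.png

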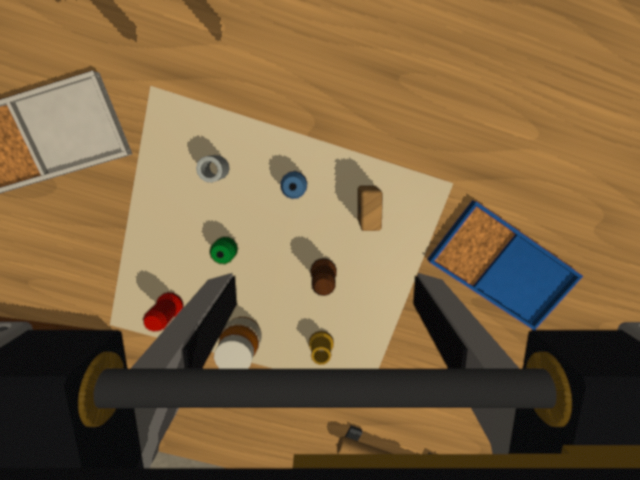

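Run:
```python
from h import *
go([.4575,.099,.10],108)
m=eyes.camera_model('wrist'); p,d=eyes.camera('wrist')
for n in ('pale_handle','blue_tray'):
  for r in finder.silhouettes('wrist',n)[:2]:
    P=world('wrist',r['mask'],d,m); print(n,r['confidence'],r['bbox'],P.mean(0),cv2.minAreaRect(P[:,:2].astype(np.float32)))
```

```text
t 3.58 tcp [0.4694 0.0484 0.301 ] yaw_y 107.61 tilt 0.4 open 0.0941 F [ 0.8  0.4 -0.4] q7 1.64
 turn about tool x deg -0.4 units -0.004 rows 1
 delta in target frame (units 3cm) [6.702 1.727 0.144]  in present frame [6.707 1.711 0.088]
 full dr rotvec units [-0.004  0.004 -0.002]
pale_handle 0.88 [355.7, 182.6, 377.9, 230.2] [0.45643623 0.09624467 0.04999556] ((0.4617730677127838, 0.09984391182661057), (0.05629504844546318, 0.025909636169672012), 19.045883178710938)
blue_tray 0.56 [428.0, 203.4, 576.7, 330.4] [0.48448576 0.30806085 0.00871624] ((0.48739171028137207, 0.31477898359298706), (0.20248663425445557, 0.10376201570034027), 74.38312530517578)
```

```bash
python3 -m creep '[{"hand":0.75,"delta_pos":[0.7,0.9,0.05],"dr":[-0.004,0.004,0]},{"hand":0.75,"delta_pos":[1,0.8,0.05],"dr":[0,0,0]},{"hand":0.75,"delta_pos":[1,0,0],"dr":[0,0,0]},{"hand":0.75,"delta_pos":[1,0,0],"dr":[0,0,0]},{"hand":0.75,"delta_pos":[1,0,0],"dr":[0,0,0]},{"hand":0.75,"delta_pos":[1,0,0],"dr":[0,0,0]},{"hand":0.75,"delta_pos":[0.8,0,0],"dr":[0,0,0]},{"hand":0.75,"delta_pos":[0,0,0],"dr":[0,0,0]}]';  python3 - <<'E'
from h import *
m=eyes.camera_model('wrist'); p,d=eyes.camera('wrist'); cv2.imwrite('pics/w3.png',p[:,:,::-1])
go([.4575,.0985,.016],108)
for r in finder.silhouettes('wrist','pale_handle')[:1]:
    P=world('wrist',r['mask'],d,m); T=P[P[:,2]>np.percentile(P[:,2],97)-.006];print(r['confidence'],r['bbox'],T.mean(0),cv2.minAreaRect(T[:,:2].astype(np.float32)))
E
```

```text
clock: 4.4
tool_pos: [0.4588, 0.1022, 0.1013]
tcp_rot: [-0.242, 1.549, 0.25]
contact_force: [-1.9, 0.1, -1.4]
opening: 0.07
t 4.45 tcp [0.4596 0.1022 0.1031] yaw_y 107.96 tilt 0.59 open 0.0704 F [ 0.3 -0.1  0.3] q7 1.65
 turn about tool x deg -0.0 units -0.0 rows 1
 delta in target frame (units 3cm) [ 2.904 -0.098 -0.104]  in present frame [ 2.903 -0.109 -0.131]
 full dr rotvec units [-0.     0.006 -0.002]
0.82 [302.8, 209.1, 344.2, 296.3] [0.45732329 0.0985878  0.05570935] ((0.45842429995536804, 0.09897947311401367), (0.049348220229148865, 0.02571834810078144), 17.41194725036621)
```

View pics/w3.png

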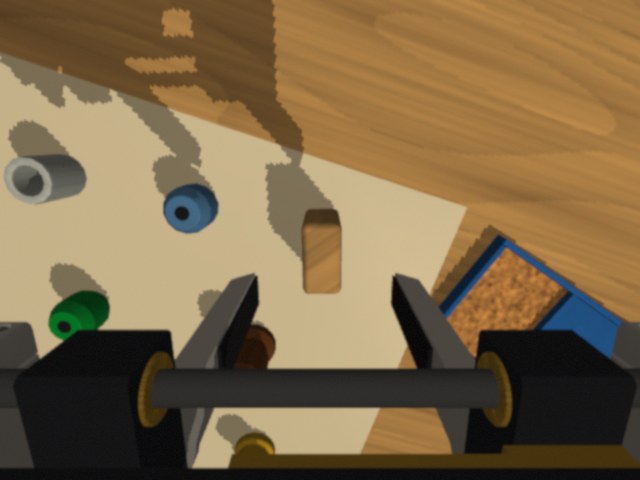

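The pale handle is centred between the open jaws at about (322,250). Descending and gripping.

```bash
python3 -m creep '[{"hand":0.75,"delta_pos":[0.8,-0.1,-0.07],"dr":[0,0.006,-0.002]},{"hand":0.75,"delta_pos":[0.8,0,0],"dr":[0,0,0]},{"hand":0.75,"delta_pos":[0.8,0,0],"dr":[0,0,0]},{"hand":0.75,"delta_pos":[0.5,0,0],"dr":[0,0,0]},{"hand":0,"delta_pos":[0,0,0],"dr":[0,0,0]},{"hand":0,"delta_pos":[0,0,0],"dr":[0,0,0]},{"hand":0,"delta_pos":[0,0,0],"dr":[0,0,0]},{"hand":0,"delta_pos":[0,0,0],"dr":[0,0,0]},{"hand":0,"delta_pos":[0,0,0],"dr":[0,0,0]}]';  python3 - <<'E'
from h import *
go([.524,-.361,.15],122.2)
E
```

```text
clock: 5.25
tool_pos: [0.472, 0.1044, 0.031]
tcp_rot: [-0.238, 1.532, 0.253]
contact_force: [-0.0, 0.5, -0.3]
opening: 0.041
t 5.25 tcp [0.472  0.1044 0.031 ] yaw_y 107.96 tilt 1.5 open 0.041 F [-0.   0.5 -0.3] q7 1.74
 turn about tool x deg -14.2 units -0.158 rows 3
 delta in target frame (units 3cm) [ -3.967 -14.051  -6.799]  in present frame [ -4.133 -15.268  -3.03 ]
 full dr rotvec units [-0.158  0.017 -0.002]
```

Run:
```python
from h import *
print(monitor.state()['qpos'].round(3),monitor.state()['dq'].round(3))
go([.4575,.0985,.016],108)
```

```text
[-0.606  0.368  0.307  2.205 -0.213  0.57   1.742] [-0.006 -0.027  0.011 -0.012  0.006  0.017 -0.007]
t 5.25 tcp [0.472  0.1044 0.031 ] yaw_y 107.96 tilt 1.5 open 0.041 F [-0.   0.5 -0.3] q7 1.74
 turn about tool x deg -0.0 units -0.0 rows 1
 delta in target frame (units 3cm) [ 0.5   -0.037 -0.52 ]  in present frame [ 0.486 -0.04  -0.532]
 full dr rotvec units [-0.     0.016 -0.004]
```

```bash
python3 -m creep '[{"hand":0.75,"delta_pos":[0.1,-0.04,-0.5],"dr":[0,0.016,-0.004]},{"hand":0.75,"delta_pos":[0.1,0,-0.1],"dr":[0,0,0]},{"hand":0.75,"delta_pos":[0,0,0],"dr":[0,0,0]}]';  python3 - <<'E'
from h import *
go([.458,.0985,.016],108)
E
```

```text
clock: 5.5
tool_pos: [0.4548, 0.0977, 0.0262]
tcp_rot: [-0.246, 1.555, 0.246]
contact_force: [-0.1, 0.3, 0.1]
opening: 0.0574
t 5.5 tcp [0.4548 0.0977 0.0262] yaw_y 107.97 tilt 0.08 open 0.0574 F [-0.1  0.3  0.1] q7 1.73
 turn about tool x deg -0.0 units -0.0 rows 1
 delta in target frame (units 3cm) [ 0.34  -0.007  0.109]  in present frame [ 0.34  -0.007  0.108]
 full dr rotvec units [-0.     0.001  0.   ]
```

```bash
python3 -m creep '[{"hand":0.7,"delta_pos":[0.2,0,0.1],"dr":[0,0,0]},{"hand":0.7,"delta_pos":[0.1,0,0],"dr":[0,0,0]},{"hand":0.5,"delta_pos":[0,0,0],"dr":[0,0,0]},{"hand":0,"delta_pos":[0,0,0],"dr":[0,0,0]},{"hand":0,"delta_pos":[0,0,0],"dr":[0,0,0]},{"hand":0,"delta_pos":[0,0,0],"dr":[0,0,0]},{"hand":0,"delta_pos":[0,0,0],"dr":[0,0,0]},{"hand":0,"delta_pos":[0,0,0],"dr":[0,0,0]},{"hand":0,"delta_pos":[0,0,0],"dr":[0,0,0]},{"hand":0,"delta_pos":[0,0,0],"dr":[0,0,0]}]';  python3 - <<'E'
from h import *
go([.524,-.361,.12],122.2)
E
```

```text
clock: 6.33
tool_pos: [0.4576, 0.0986, 0.0158]
tcp_rot: [-0.247, 1.556, 0.246]
contact_force: [0.7, 0.6, -0.8]
opening: 0.0254
t 6.33 tcp [0.4576 0.0986 0.0158] yaw_y 107.97 tilt 0.04 open 0.0254 F [ 0.7  0.6 -0.8] q7 1.74
 turn about tool x deg -14.2 units -0.158 rows 3
 delta in target frame (units 3cm) [ -3.472 -14.143  -6.289]  in present frame [ -3.463 -15.257  -2.619]
 full dr rotvec units [-0.158  0.     0.   ]
```

```bash
python3 -m creep '[{"hand":0,"delta_pos":[-0.6,0,0],"dr":[0,0,0]},{"hand":0,"delta_pos":[-0.9,0,0],"dr":[0.07,0,0]},{"hand":0,"delta_pos":[-0.9,0,0],"dr":[0.077,0,0]},{"hand":0,"delta_pos":[-0.9,0,0],"dr":[0.077,0,0]},{"hand":0,"delta_pos":[-0.9,0,0],"dr":[0.077,0,0]},{"hand":0,"delta_pos":[0,0,0],"dr":[0.077,0,0]},{"hand":0,"delta_pos":[0,0,0],"dr":[0.077,0,0]},{"hand":0,"delta_pos":[0,0,0],"dr":[0.077,0,0]},{"hand":0,"delta_pos":[0,0,0],"dr":[0.077,0,0]},{"hand":0,"delta_pos":[0,0,0],"dr":[0.077,0,0]},{"hand":0,"delta_pos":[0,0,0],"dr":[0.077,0,0]},{"hand":0,"delta_pos":[0,0,0],"dr":[0.077,0,0]}]';  python3 - <<'E'
from h import *
go([.524,-.361,.14],32.2)
E
```

```text
clock: 7.33
tool_pos: [0.4565, 0.0982, 0.1488]
tcp_rot: [0.816, 1.415, -0.813]
contact_force: [1.7, 0.9, -0.5]
opening: 0.0257
t 7.33 tcp [0.4565 0.0982 0.1488] yaw_y 30.07 tilt 0.14 open 0.0257 F [ 1.7  0.9 -0.5] q7 0.32
 turn about tool x deg -2.1 units -0.024 rows 1
 delta in target frame (units 3cm) [ 0.292 -6.252 14.15 ]  in present frame [ 0.253 -5.722 14.373]
 full dr rotvec units [-0.024 -0.002 -0.   ]
```

```bash
python3 -m creep '[{"hand":0,"delta_pos":[0,-0.2,0.5],"dr":[-0.024,0,0]},{"hand":0,"delta_pos":[0,-0.4,0.9],"dr":[0,0,0]},{"hand":0,"delta_pos":[0,-0.4,0.9],"dr":[0,0,0]},{"hand":0,"delta_pos":[0,-0.4,0.9],"dr":[0,0,0]},{"hand":0,"delta_pos":[0,-0.4,0.9],"dr":[0,0,0]},{"hand":0,"delta_pos":[0,-0.4,0.9],"dr":[0,0,0]},{"hand":0,"delta_pos":[0,-0.4,0.9],"dr":[0,0,0]},{"hand":0,"delta_pos":[0,-0.4,0.9],"dr":[0,0,0]},{"hand":0,"delta_pos":[0,-0.4,0.9],"dr":[0,0,0]},{"hand":0,"delta_pos":[0,-0.4,0.9],"dr":[0,0,0]},{"hand":0,"delta_pos":[0,-0.4,0.9],"dr":[0,0,0]},{"hand":0,"delta_pos":[0,-0.4,0.9],"dr":[0,0,0]}]';  python3 - <<'E'
from h import *
go([.524,-.361,.14],32.2)
m=eyes.camera_model('wrist'); p,d=eyes.camera('wrist'); cv2.imwrite('pics/w4.png',p[:,:,::-1])
E
```

```text
clock: 8.33
tool_pos: [0.5033, -0.2472, 0.1478]
tcp_rot: [0.791, 1.426, -0.781]
contact_force: [0.7, -0.2, -0.3]
opening: 0.0258
t 8.33 tcp [ 0.5033 -0.2472  0.1478] yaw_y 32.21 tilt 0.39 open 0.0258 F [ 0.7 -0.2 -0.3] q7 1.22
 turn about tool x deg 0.0 units 0.0 rows 1
 delta in target frame (units 3cm) [ 0.259 -1.436  3.579]  in present frame [ 0.234 -1.438  3.58 ]
 full dr rotvec units [ 0.    -0.003 -0.003]
```

View pics/w4.png

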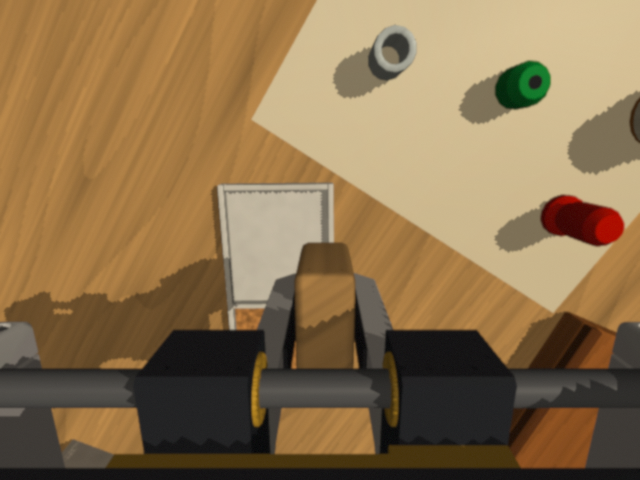

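```bash
python3 - <<'E'
from h import *
m=eyes.camera_model('wrist'); f=240/np.tan(np.radians(m['fov_y']/2)); C=-m['R'].T@m['t']
def hit(u,v,z):
    r=m['R'].T@np.array([(u-m['cx'])/f,(v-m['cy'])/f,1]); return C+r*(z-C[2])/r[2]
a=hit(219,185,.014);b=hit(333,184,.014);print(a,b,np.linalg.norm(a-b),np.degrees(np.arctan2(*(b-a)[[1,0]])))
mid=(a+b)/2; th=np.arctan2(*(b-a)[[1,0]]); n=np.array([np.sin(th),-np.cos(th)]); print(mid[:2]+n*.095)
E
python3 -m creep '[{"hand":0,"delta_pos":[0,-0.4,0.9],"dr":[0,0,0]},{"hand":0,"delta_pos":[0,-0.4,0.9],"dr":[0,0,0]},{"hand":0,"delta_pos":[0,-0.4,0.9],"dr":[0,0,0]},{"hand":0,"delta_pos":[0,-0.2,0.6],"dr":[0,0,0]},{"hand":0,"delta_pos":[0.2,0,0],"dr":[0,-0.003,-0.003]},{"hand":0,"delta_pos":[0,0,0],"dr":[0,0,0]}]';  python3 - <<'E'
from h import *
go([.524,-.361,.05],32.2)
p,d=eyes.camera('top'); cv2.imwrite('pics/t4.png',p[180:420,350:640][:,:,::-1].repeat(2,0).repeat(2,1))
E
```

```text
[ 0.40561714 -0.26821267  0.014     ] [ 0.48845273 -0.21548194  0.014     ] 0.09819503870010228 32.479643241258856
[ 0.49804993 -0.32198763]
clock: 8.88
tool_pos: [0.5189, -0.3671, 0.1405]
tcp_rot: [0.789, 1.421, -0.794]
contact_force: [1.0, -0.0, -1.0]
opening: 0.0256
t 8.88 tcp [ 0.5189 -0.3671  0.1405] yaw_y 31.79 tilt 0.21 open 0.0256 F [ 1. -0. -1.] q7 1.41
 turn about tool x deg -0.4 units -0.005 rows 1
 delta in target frame (units 3cm) [ 3.016  0.252 -0.083]  in present frame [ 3.015  0.259 -0.093]
 full dr rotvec units [-0.005  0.002  0.002]
```

View pics/t4.png

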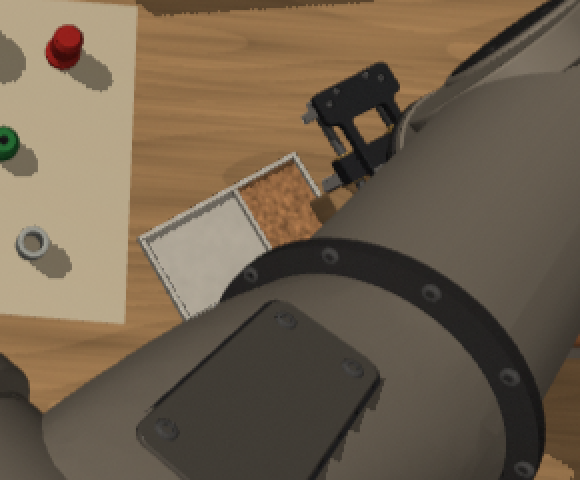

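```bash
python3 -m creep '[{"hand":0,"delta_pos":[0.6,0.25,0],"dr":[-0.005,0,0]},{"hand":0,"delta_pos":[0.7,0.05,0],"dr":[0,0,0]},{"hand":0,"delta_pos":[0.7,0,0],"dr":[0,0,0]},{"hand":0,"delta_pos":[0.6,0,0],"dr":[0,0,0]},{"hand":0,"delta_pos":[0.4,0,0],"dr":[0,0,0]},{"hand":0,"delta_pos":[0,0,0],"dr":[0,0,0]}]';  python3 - <<'E'
from h import *
go([.526,-.364,.024],32.2)
E
```

```text
clock: 9.43
tool_pos: [0.5291, -0.3561, 0.05]
tcp_rot: [0.781, 1.422, -0.78]
contact_force: [-1.2, -0.1, -0.9]
opening: 0.0256
t 9.43 tcp [ 0.5291 -0.3561  0.05  ] yaw_y 32.59 tilt 0.2 open 0.0256 F [-1.2 -0.1 -0.9] q7 1.47
 turn about tool x deg 0.4 units 0.004 rows 1
 delta in target frame (units 3cm) [ 0.866 -0.228  0.168]  in present frame [ 0.866 -0.231  0.164]
 full dr rotvec units [ 0.004  0.002 -0.001]
```

```bash
python3 -m creep '[{"hand":0,"delta_pos":[0.1,-0.2,0.15],"dr":[0.004,0.002,0]},{"hand":0,"delta_pos":[0.3,0,0],"dr":[0,0,0]},{"hand":0,"delta_pos":[0.2,0,0],"dr":[0,0,0]},{"hand":0,"delta_pos":[0.05,0,0],"dr":[0,0,0]},{"hand":0,"delta_pos":[0,0,0],"dr":[0,0,0]}]';  python3 - <<'E'
from h import *
go([.526,-.364,.024],32.2)
E
```

```text
clock: 9.85
tool_pos: [0.5276, -0.3633, 0.0316]
tcp_rot: [0.787, 1.421, -0.782]
contact_force: [-0.5, -0.6, 0.1]
opening: 0.0258
t 9.85 tcp [ 0.5276 -0.3633  0.0316] yaw_y 32.26 tilt 0.25 open 0.0258 F [-0.5 -0.6  0.1] q7 1.5
 turn about tool x deg 0.1 units 0.001 rows 1
 delta in target frame (units 3cm) [ 0.252 -0.058 -0.01 ]  in present frame [ 0.252 -0.059 -0.01 ]
 full dr rotvec units [ 0.001  0.001 -0.003]
```

```bash
python3 -m creep '[{"hand":0,"delta_pos":[0.12,-0.05,0],"dr":[0,0.001,-0.003]},{"hand":0,"delta_pos":[0.1,0,0],"dr":[0,0,0]},{"hand":0,"delta_pos":[0.05,0,0],"dr":[0,0,0]},{"hand":0,"delta_pos":[0,0,0],"dr":[0,0,0]}]';  python3 - <<'E'
from h import *
go([.526,-.364,.0228],32.2)
E
```

```text
clock: 10.18
tool_pos: [0.5268, -0.3646, 0.0236]
tcp_rot: [0.785, 1.424, -0.786]
contact_force: [0.5, -0.1, -0.8]
opening: 0.0258
t 10.18 tcp [ 0.5268 -0.3646  0.0236] yaw_y 32.26 tilt 0.04 open 0.0258 F [ 0.5 -0.1 -0.8] q7 1.5
 turn about tool x deg 0.1 units 0.001 rows 1
 delta in target frame (units 3cm) [ 0.028 -0.01  -0.031]  in present frame [ 0.028 -0.01  -0.031]
 full dr rotvec units [0.001 0.    0.   ]
```

```bash
python3 -m creep '[{"hand":0,"delta_pos":[0.03,0,0],"dr":[0,0,0]},{"hand":0,"delta_pos":[0,0,0],"dr":[0,0,0]},{"hand":0.55,"delta_pos":[0,0,0],"dr":[0,0,0]},{"hand":0.55,"delta_pos":[0,0,0],"dr":[0,0,0]},{"hand":0.55,"delta_pos":[0,0,0],"dr":[0,0,0]},{"hand":0.55,"delta_pos":[-0.4,0,0],"dr":[0,0,0]},{"hand":0.55,"delta_pos":[-0.6,0,0],"dr":[0,0,0]},{"hand":0.55,"delta_pos":[-0.9,0,0],"dr":[0,0,0]},{"hand":0.55,"delta_pos":[-0.9,0,0],"dr":[0,0,0]},{"hand":0.55,"delta_pos":[-0.9,0,0],"dr":[0,0,0]},{"hand":0.55,"delta_pos":[-0.9,0,0],"dr":[0,0,0]},{"hand":0.55,"delta_pos":[0,0,0],"dr":[0,0,0]}]';  python3 - <<'E'
from h import *
p,d=eyes.camera('wrist'); cv2.imwrite('pics/w5.png',p[:,:,::-1])
go([.672,.102,.16],90)
p,d=eyes.camera('scene'); cv2.imwrite('pics/s5.png',p[:360,100:500][:,:,::-1].repeat(2,1).repeat(2,0)[:600])
E
```

```text
clock: 11.18
tool_pos: [0.5251, -0.3651, 0.1706]
tcp_rot: [0.786, 1.425, -0.788]
contact_force: [0.8, -0.2, 0.3]
opening: 0.0517
t 11.23 tcp [ 0.5247 -0.3644  0.1686] yaw_y 32.15 tilt 0.18 open 0.0519 F [ 0.  -0.   1.3] q7 1.39
 turn about tool x deg -57.8 units -0.643 rows 9
 delta in target frame (units 3cm) [ 0.288 15.548  4.909]  in present frame [  0.274  12.43  -10.551]
 full dr rotvec units [-0.643 -0.002  0.001]
```

View pics/w5.png

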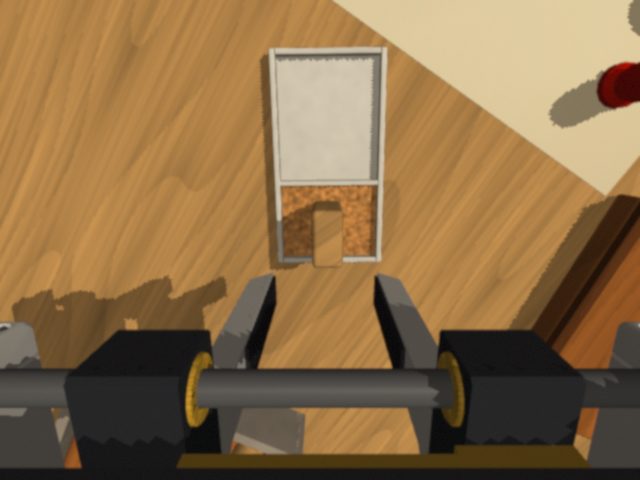

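View pics/s5.png

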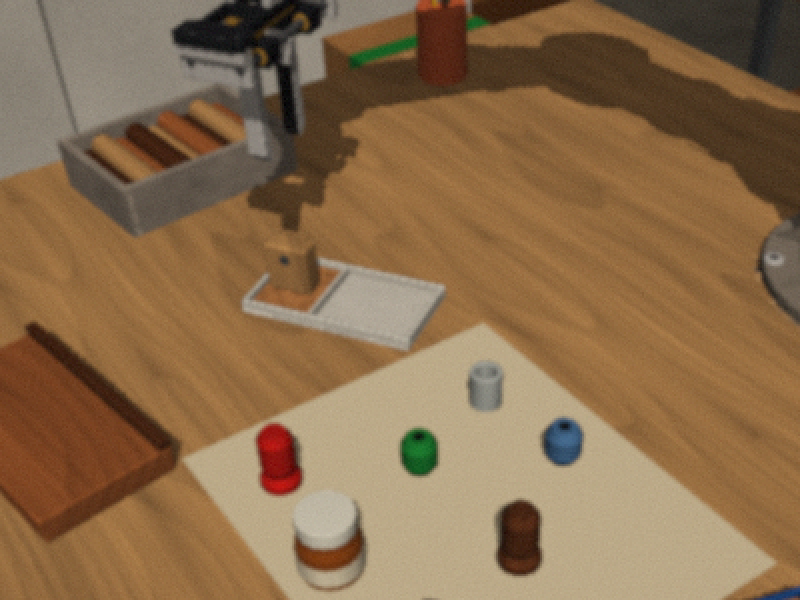

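The pale handle stands in the cork well, at wrist (328,235). Next is the brass ferrule, keeping the yaw at 32°.

```bash
python3 -m creep '[{"hand":0.7,"delta_pos":[0,0.4,-0.35],"dr":[0,0,0]},{"hand":0.7,"delta_pos":[0,0.7,-0.6],"dr":[0,0,0]},{"hand":0.7,"delta_pos":[0,0.7,-0.6],"dr":[0,0,0]},{"hand":0.7,"delta_pos":[0,0.7,-0.6],"dr":[0,0,0]},{"hand":0.7,"delta_pos":[0,0.7,-0.6],"dr":[0,0,0]},{"hand":0.7,"delta_pos":[0,0.7,-0.6],"dr":[0,0,0]},{"hand":0.7,"delta_pos":[0,0.7,-0.6],"dr":[0,0,0]},{"hand":0.7,"delta_pos":[0,0.7,-0.6],"dr":[0,0,0]},{"hand":0.7,"delta_pos":[0,0.7,-0.6],"dr":[0,0,0]},{"hand":0.7,"delta_pos":[0,0.7,-0.6],"dr":[0,0,0]},{"hand":0.7,"delta_pos":[0,0.7,-0.6],"dr":[0,0,0]},{"hand":0.7,"delta_pos":[0,0.7,-0.6],"dr":[0,0,0]}]';  python3 - <<'E'
from h import *
go([.672,.102,.14],32)
E
```

```text
clock: 12.28
tool_pos: [0.6134, -0.0493, 0.156]
tcp_rot: [0.79, 1.44, -0.806]
contact_force: [0.8, 0.4, 0.0]
opening: 0.0659
t 12.28 tcp [ 0.6134 -0.0493  0.156 ] yaw_y 31.49 tilt 1.26 open 0.0659 F [0.8 0.4 0. ] q7 0.84
 turn about tool x deg -0.5 units -0.006 rows 1
 delta in target frame (units 3cm) [ 0.534  4.329 -3.243]  in present frame [ 0.495  4.309 -3.276]
 full dr rotvec units [-0.006 -0.008  0.012]
```

```bash
python3 -m creep '[{"hand":0.7,"delta_pos":[-0.1,0.7,-0.55],"dr":[-0.006,-0.008,0.012]},{"hand":0.7,"delta_pos":[0,0.7,-0.55],"dr":[0,0,0]},{"hand":0.7,"delta_pos":[0,0.7,-0.55],"dr":[0,0,0]},{"hand":0.7,"delta_pos":[0,0.7,-0.55],"dr":[0,0,0]},{"hand":0.7,"delta_pos":[0,0.7,-0.5],"dr":[0,0,0]},{"hand":0.7,"delta_pos":[0.2,0,0],"dr":[0,0,0]},{"hand":0.7,"delta_pos":[0.2,0,0],"dr":[0,0,0]},{"hand":0.7,"delta_pos":[0,0,0],"dr":[0,0,0]}]';  python3 - <<'E'
from h import *
m=eyes.camera_model('wrist'); p,d=eyes.camera('wrist'); cv2.imwrite('pics/w6.png',p[:,:,::-1])
go([.672,.102,.05],32)
for r in finder.silhouettes('wrist','brass_ferrule')[:1]:
    P=world('wrist',r['mask'],d,m);zt=np.percentile(P[:,2],97); T=P[P[:,2]>zt-.006];print(r['confidence'],r['bbox'],zt,T.mean(0),cv2.minEnclosingCircle(T[:,:2].astype(np.float32)))
E
```

```text
clock: 12.95
tool_pos: [0.6566, 0.0903, 0.1369]
tcp_rot: [0.777, 1.436, -0.787]
contact_force: [0.0, 0.1, -0.1]
opening: 0.0655
t 13.0 tcp [0.6566 0.0896 0.1374] yaw_y 32.54 tilt 0.66 open 0.0655 F [-0.2  1.2  0. ] q7 0.66
 turn about tool x deg 0.5 units 0.006 rows 1
 delta in target frame (units 3cm) [ 2.914  0.655 -0.079]  in present frame [ 2.907  0.686 -0.057]
 full dr rotvec units [ 0.006 -0.003  0.007]
0.6 [332.6, 212.1, 377.0, 255.6] 0.04024266800142646 [0.67490155 0.10298052 0.03894503] ((0.6751329302787781, 0.1026432067155838), 0.014531183987855911)
```

View pics/w6.png

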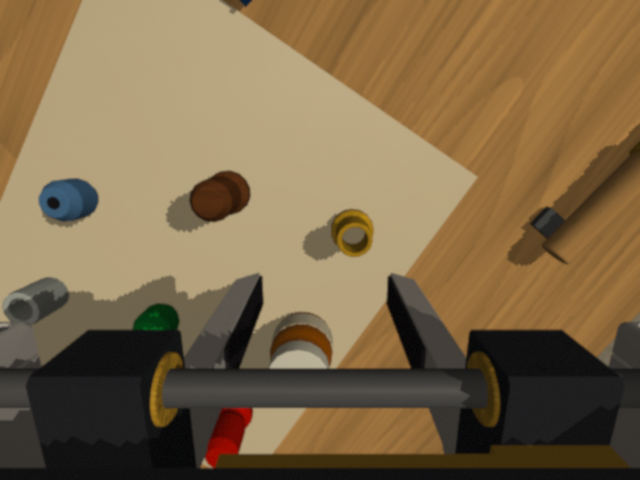

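```bash
python3 -m creep '[{"hand":0.7,"delta_pos":[0.3,0.7,-0.05],"dr":[0.006,-0.003,0.007]},{"hand":0.7,"delta_pos":[0.7,0.05,0],"dr":[0,0,0]},{"hand":0.7,"delta_pos":[0.7,0,0],"dr":[0,0,0]},{"hand":0.7,"delta_pos":[0.6,0,0],"dr":[0,0,0]},{"hand":0.7,"delta_pos":[0.4,0,0],"dr":[0,0,0]},{"hand":0.7,"delta_pos":[0,0,0],"dr":[0,0,0]}]';  python3 - <<'E'
from h import *
m=eyes.camera_model('wrist'); p,d=eyes.camera('wrist'); cv2.imwrite('pics/w7.png',p[:,:,::-1])
go([.674,.1025,.012],32)
for r in finder.silhouettes('wrist','brass_ferrule')[:1]:
    P=world('wrist',r['mask'],d,m);zt=np.percentile(P[:,2],97); T=P[P[:,2]>zt-.006];print(r['confidence'],r['bbox'],zt,T.mean(0),cv2.minEnclosingCircle(T[:,:2].astype(np.float32)))
E
```

```text
clock: 13.55
tool_pos: [0.6769, 0.0954, 0.0572]
tcp_rot: [0.799, 1.415, -0.793]
contact_force: [-0.1, -0.1, -0.4]
opening: 0.0658
t 13.6 tcp [0.6774 0.0951 0.0584] yaw_y 31.37 tilt 0.4 open 0.0658 F [-0.8 -0.   0.2] q7 0.69
 turn about tool x deg -0.6 units -0.007 rows 1
 delta in target frame (units 3cm) [ 1.546  0.035 -0.269]  in present frame [ 1.545  0.023 -0.273]
 full dr rotvec units [-0.007  0.002 -0.004]
0.69 [300.4, 218.8, 358.6, 285.8] 0.040231896902277776 [0.67471024 0.10312108 0.03884601] ((0.6750460863113403, 0.10254501551389694), 0.0146089568734169)
```

View pics/w7.png

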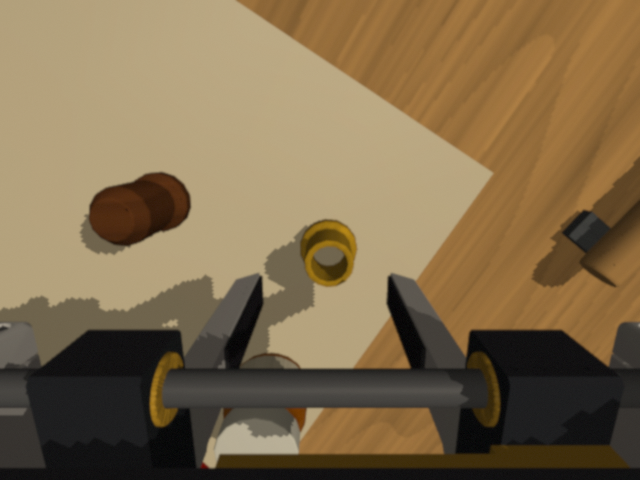

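```bash
python3 -m creep '[{"hand":0.7,"delta_pos":[0.1,0.05,-0.27],"dr":[-0.007,0.002,-0.004]},{"hand":0.7,"delta_pos":[0.4,0,0],"dr":[0,0,0]},{"hand":0.7,"delta_pos":[0.4,0,0],"dr":[0,0,0]},{"hand":0.7,"delta_pos":[0.2,0,0],"dr":[0,0,0]},{"hand":0.7,"delta_pos":[0,0,0],"dr":[0,0,0]}]';  python3 - <<'E'
from h import *
go([.6748,.1028,.013],32)
E
```

```text
clock: 14.07
tool_pos: [0.677, 0.1045, 0.0274]
tcp_rot: [0.791, 1.42, -0.783]
contact_force: [0.2, -0.1, -0.0]
opening: 0.0659
t 14.07 tcp [0.677  0.1045 0.0274] yaw_y 32.1 tilt 0.37 open 0.0659 F [ 0.2 -0.1 -0. ] q7 0.71
 turn about tool x deg 0.1 units 0.001 rows 1
 delta in target frame (units 3cm) [ 0.481 -0.093  0.009]  in present frame [ 0.48  -0.096  0.008]
 full dr rotvec units [ 0.001  0.    -0.004]
```

```bash
python3 -m creep '[{"hand":0.7,"delta_pos":[0.25,-0.09,0],"dr":[0,0,-0.004]},{"hand":0.7,"delta_pos":[0.15,0,0],"dr":[0,0,0]},{"hand":0.7,"delta_pos":[0.05,0,0],"dr":[0,0,0]},{"hand":0.7,"delta_pos":[0,0,0],"dr":[0,0,0]}]';  python3 - <<'E'
from h import *
go([.6748,.1028,.013],32)
E
```

```text
clock: 14.4
tool_pos: [0.6742, 0.1026, 0.0119]
tcp_rot: [0.786, 1.424, -0.789]
contact_force: [-0.3, -1.2, -0.4]
opening: 0.0658
t 14.4 tcp [0.6742 0.1026 0.0119] yaw_y 32.09 tilt 0.1 open 0.0658 F [-0.3 -1.2 -0.4] q7 0.72
 turn about tool x deg 0.1 units 0.001 rows 1
 delta in target frame (units 3cm) [-0.037  0.019  0.005]  in present frame [-0.037  0.019  0.005]
 full dr rotvec units [0.001 0.    0.001]
```

```bash
python3 -m creep '[{"hand":0,"delta_pos":[-0.04,0.02,0],"dr":[0,0,0]},{"hand":0,"delta_pos":[0,0,0],"dr":[0,0,0]},{"hand":0,"delta_pos":[0,0,0],"dr":[0,0,0]},{"hand":0,"delta_pos":[0,0,0],"dr":[0,0,0]},{"hand":0,"delta_pos":[0,0,0],"dr":[0,0,0]},{"hand":0,"delta_pos":[0,0,0],"dr":[0,0,0]},{"hand":0,"delta_pos":[0,0,0],"dr":[0,0,0]},{"hand":0,"delta_pos":[0,0,0],"dr":[0,0,0]}]';  python3 - <<'E'
from h import *
go([.477,-.287,.15],32.2)
E
```

```text
clock: 15.07
tool_pos: [0.6755, 0.1029, 0.0143]
tcp_rot: [0.787, 1.422, -0.788]
contact_force: [0.4, 0.2, -1.0]
opening: 0.0323
t 15.07 tcp [0.6755 0.1029 0.0143] yaw_y 32.07 tilt 0.06 open 0.0323 F [ 0.4  0.2 -1. ] q7 0.72
 turn about tool x deg -0.1 units -0.001 rows 1
 delta in target frame (units 3cm) [ -4.523 -12.525   7.472]  in present frame [ -4.514 -12.508   7.505]
 full dr rotvec units [-0.001  0.001  0.   ]
```

```bash
python3 -m creep '[{"hand":0,"delta_pos":[0,0,0],"dr":[0,0,0]},{"hand":0,"delta_pos":[0,0,0],"dr":[0,0,0]},{"hand":0,"delta_pos":[0,0,0],"dr":[0,0,0]},{"hand":0,"delta_pos":[-0.5,0,0],"dr":[0,0,0]},{"hand":0,"delta_pos":[-0.8,0,0],"dr":[0,0,0]},{"hand":0,"delta_pos":[-0.9,0,0],"dr":[0,0,0]},{"hand":0,"delta_pos":[-0.9,-0.4,0.25],"dr":[0,0,0]},{"hand":0,"delta_pos":[-0.8,-0.7,0.4],"dr":[0,0,0]},{"hand":0,"delta_pos":[-0.4,-0.75,0.45],"dr":[0,0,0]},{"hand":0,"delta_pos":[0,-0.75,0.45],"dr":[0,0,0]},{"hand":0,"delta_pos":[0,-0.75,0.45],"dr":[0,0,0]},{"hand":0,"delta_pos":[0,-0.75,0.45],"dr":[0,0,0]}]';  python3 - <<'E'
from h import *
go([.477,-.287,.15],32.2)
E
```

```text
clock: 16.07
tool_pos: [0.6101, -0.024, 0.1571]
tcp_rot: [0.784, 1.423, -0.78]
contact_force: [0.2, -1.0, -0.4]
opening: 0.0325
t 16.07 tcp [ 0.6101 -0.024   0.1571] yaw_y 32.49 tilt 0.2 open 0.0325 F [ 0.2 -1.  -0.4] q7 0.81
 turn about tool x deg 0.3 units 0.003 rows 1
 delta in target frame (units 3cm) [ 0.236 -8.427  5.055]  in present frame [ 0.216 -8.453  5.011]
 full dr rotvec units [ 0.003  0.001 -0.002]
```

Run:
```python
from h import *
p,d=eyes.camera('wrist'); cv2.imwrite('pics/w8.png',p[:,:,::-1])
```

```text
(no output)
```

View pics/w8.png

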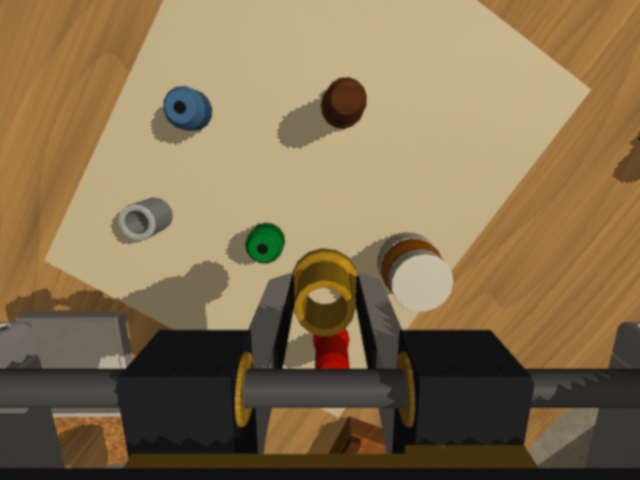

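```bash
python3 -m creep '[{"hand":0,"delta_pos":[0,-0.45,0.25],"dr":[0,0,0]},{"hand":0,"delta_pos":[0,-0.75,0.43],"dr":[0,0,0]},{"hand":0,"delta_pos":[0,-0.75,0.43],"dr":[0,0,0]},{"hand":0,"delta_pos":[0,-0.75,0.43],"dr":[0,0,0]},{"hand":0,"delta_pos":[0,-0.75,0.43],"dr":[0,0,0]},{"hand":0,"delta_pos":[0,-0.75,0.43],"dr":[0,0,0]},{"hand":0,"delta_pos":[0,-0.75,0.43],"dr":[0,0,0]},{"hand":0,"delta_pos":[0,-0.75,0.43],"dr":[0,0,0]},{"hand":0,"delta_pos":[0,-0.75,0.43],"dr":[0,0,0]},{"hand":0,"delta_pos":[0,-0.75,0.43],"dr":[0,0,0]},{"hand":0,"delta_pos":[0,-0.6,0.4],"dr":[0,0,0]},{"hand":0,"delta_pos":[0,0,0],"dr":[0,0,0]}]';  python3 - <<'E'
from h import *
go([.477,-.287,.08],32.2)
m=eyes.camera_model('wrist'); p,d=eyes.camera('wrist'); cv2.imwrite('pics/w9.png',p[:,:,::-1])
E
```

```text
clock: 17.12
tool_pos: [0.4711, -0.2857, 0.1661]
tcp_rot: [0.793, 1.414, -0.783]
contact_force: [-0.3, 0.3, 0.3]
opening: 0.0322
t 17.12 tcp [ 0.4711 -0.2857  0.1661] yaw_y 32.0 tilt 0.6 open 0.0322 F [-0.3  0.3  0.3] q7 1.28
 turn about tool x deg -0.2 units -0.002 rows 1
 delta in target frame (units 3cm) [2.869 0.143 0.142]  in present frame [2.871 0.117 0.128]
 full dr rotvec units [-0.002  0.003 -0.006]
```

View pics/w9.png

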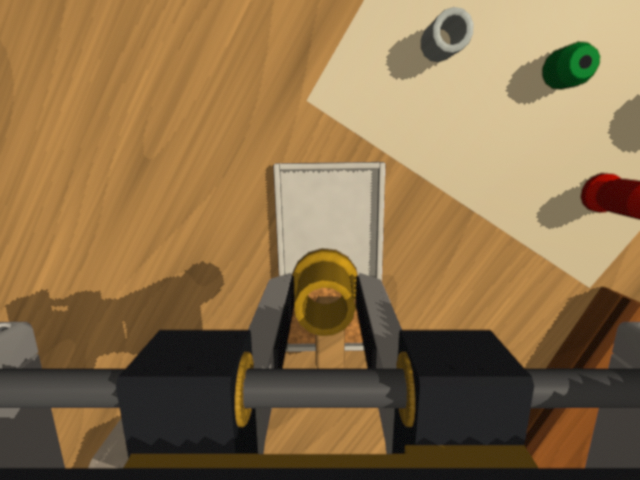

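```bash
python3 -m creep '[{"hand":0,"delta_pos":[0.5,0.12,0.13],"dr":[-0.002,0.003,-0.006]},{"hand":0,"delta_pos":[0.8,0,0],"dr":[0,0,0]},{"hand":0,"delta_pos":[0.8,0,0],"dr":[0,0,0]},{"hand":0,"delta_pos":[0.8,0,0],"dr":[0,0,0]},{"hand":0,"delta_pos":[0.6,0,0],"dr":[0,0,0]},{"hand":0,"delta_pos":[0.3,0,0],"dr":[0,0,0]},{"hand":0,"delta_pos":[0,0,0],"dr":[0,0,0]}]';  python3 - <<'E'
from h import *
go([.477,-.287,.02],32.2)
E
```

```text
clock: 17.75
tool_pos: [0.4815, -0.282, 0.0512]
tcp_rot: [0.786, 1.421, -0.779]
contact_force: [-0.9, -0.2, -0.6]
opening: 0.0326
t 17.75 tcp [ 0.4815 -0.282   0.0512] yaw_y 32.45 tilt 0.34 open 0.0326 F [-0.9 -0.2 -0.6] q7 1.41
 turn about tool x deg 0.3 units 0.003 rows 1
 delta in target frame (units 3cm) [ 1.039 -0.215  0.063]  in present frame [ 1.037 -0.221  0.06 ]
 full dr rotvec units [ 0.003  0.001 -0.004]
```

```bash
python3 -m creep '[{"hand":0,"delta_pos":[0.25,-0.2,0.06],"dr":[0.003,0.001,-0.004]},{"hand":0,"delta_pos":[0.3,0,0],"dr":[0,0,0]},{"hand":0,"delta_pos":[0.2,0,0],"dr":[0,0,0]},{"hand":0,"delta_pos":[0.05,0,0],"dr":[0,0,0]},{"hand":0,"delta_pos":[0,0,0],"dr":[0,0,0]}]';  python3 - <<'E'
from h import *
go([.477,-.287,.018],32.2)
E
```

```text
clock: 18.17
tool_pos: [0.4791, -0.2869, 0.0278]
tcp_rot: [0.785, 1.422, -0.785]
contact_force: [-0.2, -0.0, -1.2]
opening: 0.0323
t 18.17 tcp [ 0.4791 -0.2869  0.0278] yaw_y 32.25 tilt 0.12 open 0.0323 F [-0.2 -0.  -1.2] q7 1.44
 turn about tool x deg 0.0 units 0.001 rows 1
 delta in target frame (units 3cm) [ 0.326 -0.061 -0.034]  in present frame [ 0.326 -0.062 -0.035]
 full dr rotvec units [ 0.001  0.001 -0.001]
```

```bash
python3 -m creep '[{"hand":0,"delta_pos":[0.15,-0.05,0],"dr":[0,0,0]},{"hand":0,"delta_pos":[0.08,0,0],"dr":[0,0,0]},{"hand":0,"delta_pos":[0.03,0,0],"dr":[0,0,0]},{"hand":0,"delta_pos":[0,0,0],"dr":[0,0,0]}]';  python3 - <<'E'
from h import *
go([.477,-.287,.018],32.2)
E
```

```text
clock: 18.5
tool_pos: [0.4784, -0.2881, 0.0202]
tcp_rot: [0.786, 1.421, -0.784]
contact_force: [-0.3, -0.3, -0.8]
opening: 0.0323
t 18.5 tcp [ 0.4784 -0.2881  0.0202] yaw_y 32.25 tilt 0.21 open 0.0323 F [-0.3 -0.3 -0.8] q7 1.45
 turn about tool x deg 0.0 units 0.001 rows 1
 delta in target frame (units 3cm) [ 0.074 -0.019 -0.056]  in present frame [ 0.074 -0.019 -0.056]
 full dr rotvec units [ 0.001  0.002 -0.002]
```

```bash
python3 -m creep '[{"hand":0,"delta_pos":[0.06,0,-0.03],"dr":[0,0.001,-0.001]},{"hand":0,"delta_pos":[0,0,0],"dr":[0,0,0]},{"hand":0,"delta_pos":[0,0,0],"dr":[0,0,0]}]'
```

```text
clock: 18.75
tool_pos: [0.4783, -0.2878, 0.019]
tcp_rot: [0.786, 1.422, -0.785]
contact_force: [0.5, 0.6, -1.0]
opening: 0.032
```

```bash
python3 -m creep '[{"hand":0,"delta_pos":[0.04,0,0],"dr":[0,0,0]},{"hand":0,"delta_pos":[0,0,0],"dr":[0,0,0]},{"hand":0.6,"delta_pos":[0,0,0],"dr":[0,0,0]},{"hand":0.6,"delta_pos":[0,0,0],"dr":[0,0,0]},{"hand":0.6,"delta_pos":[0,0,0],"dr":[0,0,0]},{"hand":0.6,"delta_pos":[-0.4,0,0],"dr":[0,0,0]},{"hand":0.6,"delta_pos":[-0.6,0,0],"dr":[0,0,0]},{"hand":0.6,"delta_pos":[-0.8,0,0],"dr":[0,0,0]},{"hand":0.6,"delta_pos":[-0.8,0,0],"dr":[0,0,0]},{"hand":0.6,"delta_pos":[-0.8,0,0],"dr":[0,0,0]},{"hand":0.6,"delta_pos":[-0.8,0,0],"dr":[0,0,0]},{"hand":0.6,"delta_pos":[0,0,0],"dr":[0,0,0]}]';  python3 - <<'E'
from h import *
go([.4705,-.0992,.12],60)
m=eyes.camera_model('wrist'); p,d=eyes.camera('wrist'); cv2.imwrite('pics/w10.png',p[:,:,::-1])
for n in('brass_ferrule','pale_handle'):
  for r in finder.silhouettes('wrist',n)[:1]:
    P=world('wrist',r['mask'],d,m);zt=np.percentile(P[:,2],97); T=P[P[:,2]>zt-.006];print(n,r['confidence'],zt,T.mean(0))
E
```

```text
clock: 19.75
tool_pos: [0.4762, -0.2885, 0.1531]
tcp_rot: [0.787, 1.424, -0.789]
contact_force: [1.3, -0.8, 1.0]
opening: 0.0563
t 19.75 tcp [ 0.4762 -0.2885  0.1531] yaw_y 32.06 tilt 0.05 open 0.0563 F [ 1.3 -0.8  1. ] q7 1.3
 turn about tool x deg -27.9 units -0.31 rows 4
 delta in target frame (units 3cm) [ 1.104  5.37  -3.32 ]  in present frame [ 1.103  3.19  -5.449]
 full dr rotvec units [-0.31  -0.     0.001]
brass_ferrule 0.73 0.04520077066774681 [ 0.47775456 -0.28762126  0.04384073]
pale_handle 0.55 0.06400655591166893 [ 0.52477208 -0.36240525  0.06256057]
```

View pics/w10.png

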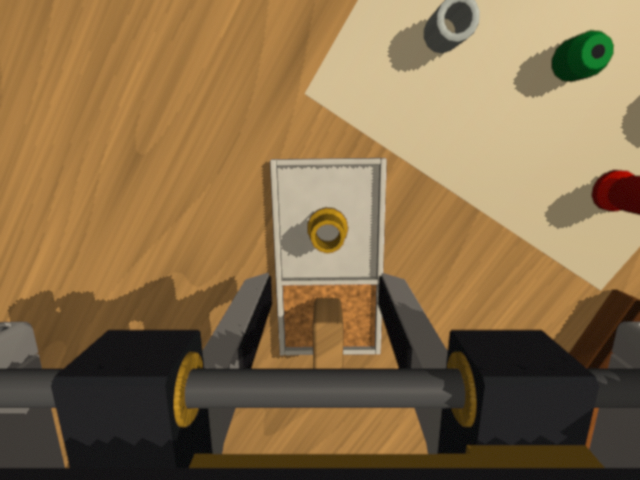

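Both white-tray parts stand in their wells: brass at wrist (328,230) with its top at 44 mm, pale handle with its top at 63 mm. Next is the steel ferrule, turning to yaw −15.6°, which is the blue tray's y axis.

```bash
python3 -m creep '[{"hand":0.7,"delta_pos":[0,0.3,-0.5],"dr":[0.076,0,0]},{"hand":0.7,"delta_pos":[0,0.3,-0.5],"dr":[0.076,0,0]},{"hand":0.7,"delta_pos":[0,0,-0.6],"dr":[0.076,0,0]},{"hand":0.7,"delta_pos":[0,0,-0.6],"dr":[0.076,0,0]},{"hand":0.7,"delta_pos":[0,0,-0.6],"dr":[0.076,0,0]},{"hand":0.7,"delta_pos":[0,0,-0.6],"dr":[0.076,0,0]},{"hand":0.7,"delta_pos":[0,0,-0.6],"dr":[0.076,0,0]},{"hand":0.7,"delta_pos":[0,0,-0.6],"dr":[0,0,0]},{"hand":0.7,"delta_pos":[0,0,0],"dr":[0,0,0]}]';  python3 - <<'E'
from h import *
go([.4705,-.0992,.12],-15.6)
E
```

```text
clock: 20.65
tool_pos: [0.468, -0.1408, 0.1409]
tcp_rot: [1.426, 1.056, -1.454]
contact_force: [0.5, 0.1, -1.0]
opening: 0.0655
t 20.65 tcp [ 0.468  -0.1408  0.1409] yaw_y -18.07 tilt 1.14 open 0.0655 F [ 0.5  0.1 -1. ] q7 0.24
 turn about tool x deg -2.5 units -0.027 rows 1
 delta in target frame (units 3cm) [ 0.696 -0.292 -1.359]  in present frame [ 0.695 -0.337 -1.349]
 full dr rotvec units [-0.027  0.004  0.012]
```

```bash
python3 -m creep '[{"hand":0.7,"delta_pos":[0.2,-0.2,-0.7],"dr":[-0.027,0.004,0.012]},{"hand":0.7,"delta_pos":[0.5,-0.1,-0.65],"dr":[0,0,0]},{"hand":0.7,"delta_pos":[0.5,0,0],"dr":[0,0,0]},{"hand":0.7,"delta_pos":[0.5,0,0],"dr":[0,0,0]},{"hand":0.7,"delta_pos":[0.3,0,0],"dr":[0,0,0]},{"hand":0.7,"delta_pos":[0,0,0],"dr":[0,0,0]}]';  python3 - <<'E'
from h import *
m=eyes.camera_model('wrist'); p,d=eyes.camera('wrist'); cv2.imwrite('pics/w11.png',p[:,:,::-1])
go([.4705,-.0992,.05],-15.6)
for r in finder.silhouettes('wrist','steel_ferrule')[:1]:
    P=world('wrist',r['mask'],d,m);zt=np.percentile(P[:,2],97); T=P[P[:,2]>zt-.005];print(r['confidence'],r['bbox'],zt,T.mean(0),cv2.minEnclosingCircle(T[:,:2].astype(np.float32)))
E
```

```text
clock: 21.15
tool_pos: [0.468, -0.0978, 0.0749]
tcp_rot: [1.398, 1.073, -1.409]
contact_force: [-0.4, 0.7, -0.8]
opening: 0.0654
t 21.2 tcp [ 0.4681 -0.0981  0.0755] yaw_y -15.31 tilt 0.35 open 0.0656 F [0.9 0.6 0.1] q7 0.3
 turn about tool x deg 0.3 units 0.003 rows 1
 delta in target frame (units 3cm) [0.851 0.086 0.015]  in present frame [0.851 0.09  0.012]
 full dr rotvec units [0.003 0.002 0.003]
0.66 [307.6, 231.9, 356.1, 289.3] 0.03985459958538355 [ 0.47193745 -0.09949585  0.03852797] ((0.47191953659057617, -0.10028521716594696), 0.0158542487770319)
```

View pics/w11.png

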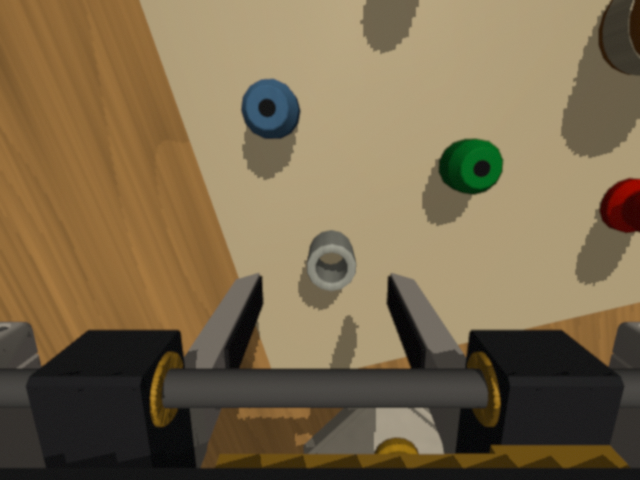

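```bash
python3 -m creep '[{"hand":0.7,"delta_pos":[0.4,0.14,0.02],"dr":[0.003,0.002,0.003]},{"hand":0.7,"delta_pos":[0.5,0,0],"dr":[0,0,0]},{"hand":0.7,"delta_pos":[0.5,0,0],"dr":[0,0,0]},{"hand":0.7,"delta_pos":[0.3,0,0],"dr":[0,0,0]},{"hand":0.7,"delta_pos":[0,0,0],"dr":[0,0,0]}]';  python3 - <<'E'
from h import *
go([.472,-.0997,.01],-15.6)
E
```

```text
clock: 21.67
tool_pos: [0.4756, -0.1024, 0.0272]
tcp_rot: [1.412, 1.061, -1.403]
contact_force: [-1.4, 1.0, -0.0]
opening: 0.0656
t 21.67 tcp [ 0.4756 -0.1024  0.0272] yaw_y -15.75 tilt 0.41 open 0.0656 F [-1.4  1.  -0. ] q7 0.4
 turn about tool x deg -0.1 units -0.002 rows 1
 delta in target frame (units 3cm) [ 0.572 -0.139 -0.054]  in present frame [ 0.571 -0.143 -0.053]
 full dr rotvec units [-0.002 -0.001 -0.004]
```

```bash
python3 -m creep '[{"hand":0.7,"delta_pos":[0.3,-0.13,-0.05],"dr":[0,0,-0.004]},{"hand":0.7,"delta_pos":[0.15,0,0],"dr":[0,0,0]},{"hand":0.5,"delta_pos":[0.05,0,0],"dr":[0,0,0]},{"hand":0,"delta_pos":[0,0,0],"dr":[0,0,0]},{"hand":0,"delta_pos":[0,0,0],"dr":[0,0,0]},{"hand":0,"delta_pos":[0,0,0],"dr":[0,0,0]},{"hand":0,"delta_pos":[0,0,0],"dr":[0,0,0]},{"hand":0,"delta_pos":[0,0,0],"dr":[0,0,0]},{"hand":0,"delta_pos":[0,0,0],"dr":[0,0,0]}]';  python3 - <<'E'
from h import *
go([.503,.373,.15],-15.6)
E
```

```text
clock: 22.42
tool_pos: [0.4737, -0.1001, 0.0138]
tcp_rot: [1.412, 1.065, -1.405]
contact_force: [-0.7, -0.0, -0.4]
opening: 0.0311
t 22.42 tcp [ 0.4737 -0.1001  0.0138] yaw_y -15.77 tilt 0.25 open 0.0311 F [-0.7 -0.  -0.4] q7 0.42
 turn about tool x deg -0.2 units -0.002 rows 1
 delta in target frame (units 3cm) [ -4.54   -3.302 -15.453]  in present frame [ -4.511  -3.331 -15.455]
 full dr rotvec units [-0.002 -0.002 -0.002]
```

```bash
python3 -m creep '[{"hand":0,"delta_pos":[-0.5,0,0],"dr":[0,0,0]},{"hand":0,"delta_pos":[-0.8,0,0],"dr":[0,0,0]},{"hand":0,"delta_pos":[-0.9,0,0],"dr":[0,0,0]},{"hand":0,"delta_pos":[-0.9,0,-0.4],"dr":[0,0,0]},{"hand":0,"delta_pos":[-0.8,-0.1,-0.7],"dr":[0,0,0]},{"hand":0,"delta_pos":[-0.5,-0.2,-0.9],"dr":[0,0,0]},{"hand":0,"delta_pos":[0,-0.2,-0.9],"dr":[0,0,0]},{"hand":0,"delta_pos":[0,-0.2,-0.9],"dr":[0,0,0]},{"hand":0,"delta_pos":[0,-0.2,-0.9],"dr":[0,0,0]},{"hand":0,"delta_pos":[0,-0.2,-0.9],"dr":[0,0,0]},{"hand":0,"delta_pos":[0,-0.2,-0.9],"dr":[0,0,0]},{"hand":0,"delta_pos":[0,-0.2,-0.9],"dr":[0,0,0]}]';  python3 - <<'E'
from h import *
go([.503,.373,.15],-15.6)
E
```

```text
clock: 23.42
tool_pos: [0.4904, 0.1292, 0.1538]
tcp_rot: [1.424, 1.061, -1.413]
contact_force: [0.4, -0.3, 0.3]
opening: 0.0313
t 23.42 tcp [0.4904 0.1292 0.1538] yaw_y -16.49 tilt 0.37 open 0.0313 F [ 0.4 -0.3  0.3] q7 -0.26
 turn about tool x deg -0.9 units -0.01 rows 1
 delta in target frame (units 3cm) [ 0.127 -1.782 -7.942]  in present frame [ 0.173 -1.906 -7.912]
 full dr rotvec units [-0.01  -0.004 -0.001]
```

```bash
python3 -m creep '[{"hand":0,"delta_pos":[0,-0.2,-0.9],"dr":[-0.01,-0.004,0]},{"hand":0,"delta_pos":[0,-0.2,-0.9],"dr":[0,0,0]},{"hand":0,"delta_pos":[0,-0.2,-0.9],"dr":[0,0,0]},{"hand":0,"delta_pos":[0,-0.2,-0.9],"dr":[0,0,0]},{"hand":0,"delta_pos":[0,-0.2,-0.9],"dr":[0,0,0]},{"hand":0,"delta_pos":[0,-0.2,-0.9],"dr":[0,0,0]},{"hand":0,"delta_pos":[0,-0.2,-0.8],"dr":[0,0,0]},{"hand":0,"delta_pos":[0,-0.2,-0.7],"dr":[0,0,0]},{"hand":0,"delta_pos":[0,0,-0.4],"dr":[0,0,0]},{"hand":0,"delta_pos":[0,0,0],"dr":[0,0,0]}]';  python3 - <<'E'
from h import *
go([.503,.373,.15],-15.6)
m=eyes.camera_model('wrist'); p,d=eyes.camera('wrist'); cv2.imwrite('pics/w12.png',p[:,:,::-1])
E
```

```text
clock: 24.25
tool_pos: [0.4998, 0.3718, 0.1535]
tcp_rot: [1.401, 1.074, -1.399]
contact_force: [-1.0, 0.1, -0.2]
opening: 0.031
t 24.25 tcp [0.4998 0.3718 0.1535] yaw_y -15.04 tilt 0.07 open 0.031 F [-1.   0.1 -0.2] q7 -0.54
 turn about tool x deg 0.6 units 0.006 rows 1
 delta in target frame (units 3cm) [ 0.116  0.093 -0.068]  in present frame [ 0.116  0.094 -0.067]
 full dr rotvec units [ 0.006 -0.001 -0.   ]
```

View pics/w12.png

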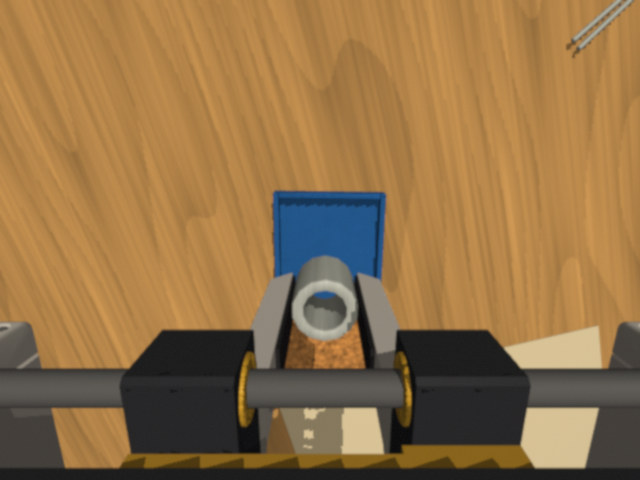

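Run:
```python
from h import *
m=eyes.camera_model('wrist'); f=240/np.tan(np.radians(m['fov_y']/2)); C=-m['R'].T@m['t']
def hit(u,v,z):
    r=m['R'].T@np.array([(u-m['cx'])/f,(v-m['cy'])/f,1]); return C+r*(z-C[2])/r[2]
a=hit(273.5,191,.014);b=hit(385.5,191.5,.014);print(a,b,np.linalg.norm(a-b),np.degrees(np.arctan2(*(b-a)[[1,0]])))
mid=(a+b)/2; th=np.arctan2(*(b-a)[[1,0]]); n=np.array([np.sin(th),-np.cos(th)]); c=mid[:2]+n*.095
t=-n; print('centre',c); 
for x in(.065,.015,-.055): print(x,(c+x*t).round(4))
```

```text
[0.46529508 0.41375306 0.014     ] [0.56037876 0.38774055 0.014     ] 0.09857766842559307 -15.300316479511837
centre [0.48776847 0.30911399]
0.065 [0.5049 0.3718]
0.015 [0.4917 0.3236]
-0.055 [0.4733 0.2561]
```

```bash
python3 -m creep '[{"hand":0,"delta_pos":[0.5,0.14,-0.07],"dr":[0.006,0,0]},{"hand":0,"delta_pos":[0.8,0,0],"dr":[0,0,0]},{"hand":0,"delta_pos":[0.8,0,0],"dr":[0,0,0]},{"hand":0,"delta_pos":[0.8,0,0],"dr":[0,0,0]},{"hand":0,"delta_pos":[0.5,0,0],"dr":[0,0,0]},{"hand":0,"delta_pos":[0.2,0,0],"dr":[0,0,0]},{"hand":0,"delta_pos":[0,0,0],"dr":[0,0,0]}]';  python3 - <<'E'
from h import *
go([.5045,.373,.0195],-15.6)
E
```

```text
clock: 24.88
tool_pos: [0.5078, 0.3597, 0.0399]
tcp_rot: [1.418, 1.058, -1.416]
contact_force: [-0.0, -0.9, 0.6]
opening: 0.0313
t 24.88 tcp [0.5078 0.3597 0.0399] yaw_y -16.42 tilt 0.12 open 0.0313 F [-0.  -0.9  0.6] q7 -0.44
 turn about tool x deg -0.8 units -0.009 rows 1
 delta in target frame (units 3cm) [ 0.681 -0.226 -0.396]  in present frame [ 0.681 -0.233 -0.393]
 full dr rotvec units [-0.009  0.    -0.001]
```

```bash
python3 -m creep '[{"hand":0,"delta_pos":[0,-0.22,-0.38],"dr":[-0.009,0,0]},{"hand":0,"delta_pos":[0.2,0,0],"dr":[0,0,0]},{"hand":0,"delta_pos":[0.2,0,0],"dr":[0,0,0]},{"hand":0,"delta_pos":[0,0,0],"dr":[0,0,0]}]';  python3 - <<'E'
from h import *
go([.5045,.373,.0195],-15.6)
E
```

```text
clock: 25.22
tool_pos: [0.5063, 0.3719, 0.0292]
tcp_rot: [1.411, 1.065, -1.405]
contact_force: [-1.2, 0.4, -0.4]
opening: 0.0307
t 25.22 tcp [0.5063 0.3719 0.0292] yaw_y -15.72 tilt 0.23 open 0.0307 F [-1.2  0.4 -0.4] q7 -0.44
 turn about tool x deg -0.1 units -0.001 rows 1
 delta in target frame (units 3cm) [ 0.323 -0.066 -0.02 ]  in present frame [ 0.323 -0.068 -0.02 ]
 full dr rotvec units [-0.001 -0.001 -0.002]
```

```bash
python3 -m creep '[{"hand":0,"delta_pos":[0.15,-0.05,-0.02],"dr":[0,-0.001,-0.002]},{"hand":0,"delta_pos":[0.08,0,0],"dr":[0,0,0]},{"hand":0,"delta_pos":[0.05,0,0],"dr":[0,0,0]},{"hand":0,"delta_pos":[0,0,0],"dr":[0,0,0]}]';  python3 - <<'E'
from h import *
go([.5045,.373,.018],-15.6)
E
```

```text
clock: 25.55
tool_pos: [0.5053, 0.3732, 0.0209]
tcp_rot: [1.41, 1.067, -1.407]
contact_force: [-0.7, 0.2, 0.2]
opening: 0.0313
t 25.55 tcp [0.5053 0.3732 0.0209] yaw_y -15.71 tilt 0.08 open 0.0313 F [-0.7  0.2  0.2] q7 -0.43
 turn about tool x deg -0.1 units -0.001 rows 1
 delta in target frame (units 3cm) [ 0.095 -0.023  0.014]  in present frame [ 0.095 -0.023  0.014]
 full dr rotvec units [-0.001 -0.001 -0.001]
```

```bash
python3 -m creep '[{"hand":0,"delta_pos":[0.08,0,0],"dr":[0,0,0]},{"hand":0,"delta_pos":[0,0,0],"dr":[0,0,0]},{"hand":0.55,"delta_pos":[0,0,0],"dr":[0,0,0]},{"hand":0.55,"delta_pos":[0,0,0],"dr":[0,0,0]},{"hand":0.55,"delta_pos":[0,0,0],"dr":[0,0,0]},{"hand":0.55,"delta_pos":[-0.4,0,0],"dr":[0,0,0]},{"hand":0.55,"delta_pos":[-0.6,0,0],"dr":[0,0,0]},{"hand":0.55,"delta_pos":[-0.8,0,0],"dr":[0,0,0]},{"hand":0.55,"delta_pos":[-0.8,0,0],"dr":[0,0,0]},{"hand":0.55,"delta_pos":[-0.8,0,0],"dr":[0,0,0]},{"hand":0.55,"delta_pos":[-0.6,0,0],"dr":[0,0,0]},{"hand":0.55,"delta_pos":[0,0,0],"dr":[0,0,0]}]';  python3 - <<'E'
from h import *
go([.5705,-.063,.14],-15.6)
m=eyes.camera_model('wrist'); p,d=eyes.camera('wrist'); cv2.imwrite('pics/w13.png',p[:,:,::-1])
for n in('steel_ferrule',):
  for r in finder.silhouettes('wrist',n)[:1]:
    P=world('wrist',r['mask'],d,m);zt=np.percentile(P[:,2],97); T=P[P[:,2]>zt-.006];print(n,r['confidence'],zt,T.mean(0))
E
```

```text
clock: 26.55
tool_pos: [0.5056, 0.371, 0.1477]
tcp_rot: [1.41, 1.064, -1.41]
contact_force: [0.8, 0.1, 1.1]
opening: 0.0516
t 26.55 tcp [0.5056 0.371  0.1477] yaw_y -15.89 tilt 0.07 open 0.0516 F [0.8 0.1 1.1] q7 -0.54
 turn about tool x deg -0.3 units -0.003 rows 1
 delta in target frame (units 3cm) [ 0.256  5.974 13.352]  in present frame [ 0.268  6.04  13.322]
 full dr rotvec units [-0.003  0.    -0.001]
steel_ferrule 0.58 0.04485385623710111 [0.50581409 0.37252919 0.04348082]
```

View pics/w13.png

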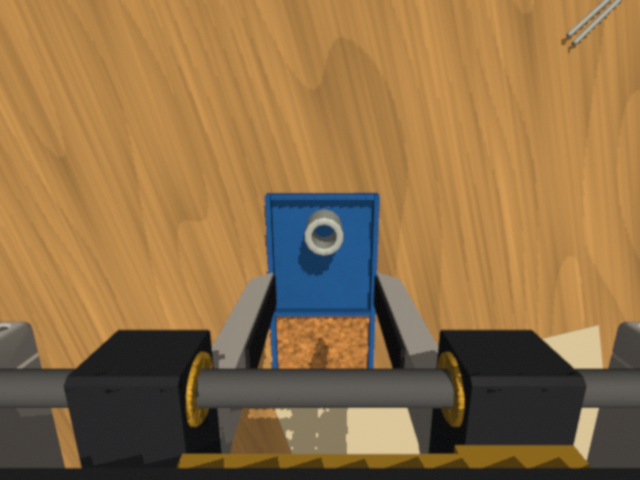

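The steel ferrule stands in the blue bare well at (323,235), with its top at 43.5 mm. Next is the green bead.

```bash
python3 -m creep '[{"hand":0.7,"delta_pos":[0,0.2,0.5],"dr":[0,0,0]},{"hand":0.7,"delta_pos":[0,0.38,0.85],"dr":[0,0,0]},{"hand":0.7,"delta_pos":[0,0.38,0.85],"dr":[0,0,0]},{"hand":0.7,"delta_pos":[0,0.38,0.85],"dr":[0,0,0]},{"hand":0.7,"delta_pos":[0,0.38,0.85],"dr":[0,0,0]},{"hand":0.7,"delta_pos":[0,0.38,0.85],"dr":[0,0,0]},{"hand":0.7,"delta_pos":[0,0.38,0.85],"dr":[0,0,0]},{"hand":0.7,"delta_pos":[0,0.38,0.85],"dr":[0,0,0]},{"hand":0.7,"delta_pos":[0,0.38,0.85],"dr":[0,0,0]},{"hand":0.7,"delta_pos":[0,0.38,0.85],"dr":[0,0,0]},{"hand":0.7,"delta_pos":[0,0.38,0.85],"dr":[0,0,0]},{"hand":0.7,"delta_pos":[0,0.38,0.85],"dr":[0,0,0]}]';  python3 - <<'E'
from h import *
go([.5705,-.063,.12],-15.6)
E
```

```text
clock: 27.65
tool_pos: [0.543, 0.0362, 0.1366]
tcp_rot: [1.387, 1.071, -1.42]
contact_force: [0.6, -0.3, 0.4]
opening: 0.0659
t 27.65 tcp [0.543  0.0362 0.1366] yaw_y -15.32 tilt 1.05 open 0.0659 F [ 0.6 -0.3  0.4] q7 -0.01
 turn about tool x deg 0.3 units 0.003 rows 1
 delta in target frame (units 3cm) [0.552 1.771 2.939]  in present frame [0.573 1.763 2.939]
 full dr rotvec units [0.003 0.009 0.007]
```

```bash
python3 -m creep '[{"hand":0.7,"delta_pos":[0,0.45,0.75],"dr":[0.003,0.009,0.007]},{"hand":0.7,"delta_pos":[0,0.45,0.75],"dr":[0,0,0]},{"hand":0.7,"delta_pos":[0,0.45,0.75],"dr":[0,0,0]},{"hand":0.7,"delta_pos":[0.1,0.4,0.6],"dr":[0,0,0]},{"hand":0.7,"delta_pos":[0.3,0,0],"dr":[0,0,0]},{"hand":0.7,"delta_pos":[0.5,0,0],"dr":[0,0,0]},{"hand":0.7,"delta_pos":[0.5,0,0],"dr":[0,0,0]},{"hand":0.7,"delta_pos":[0.3,0,0],"dr":[0,0,0]},{"hand":0.7,"delta_pos":[0,0,0],"dr":[0,0,0]}]';  python3 - <<'E'
from h import *
m=eyes.camera_model('wrist'); p,d=eyes.camera('wrist'); cv2.imwrite('pics/w14.png',p[:,:,::-1])
go([.5705,-.063,.05],-15.6)
for r in finder.silhouettes('wrist','green_bead')[:1]:
    P=world('wrist',r['mask'],d,m);zt=np.percentile(P[:,2],97); T=P[P[:,2]>zt-.004];print(r['confidence'],r['bbox'],zt,T.mean(0),cv2.minEnclosingCircle(T[:,:2].astype(np.float32)))
E
```

```text
clock: 28.4
tool_pos: [0.5627, -0.0774, 0.0776]
tcp_rot: [1.409, 1.064, -1.426]
contact_force: [0.1, -0.3, -0.3]
opening: 0.0657
t 28.45 tcp [ 0.5628 -0.0774  0.0783] yaw_y -16.38 tilt 0.59 open 0.0657 F [-0.8 -0.3 -0.1] q7 0.25
 turn about tool x deg -0.8 units -0.009 rows 1
 delta in target frame (units 3cm) [ 0.943  0.118 -0.532]  in present frame [ 0.939  0.118 -0.539]
 full dr rotvec units [-0.009  0.004  0.005]
0.85 [307.1, 208.1, 358.7, 261.5] 0.04007788165956485 [ 0.57235328 -0.06321553  0.03875643] ((0.5722766518592834, -0.06368140131235123), 0.014084546826779842)
```

View pics/w14.png

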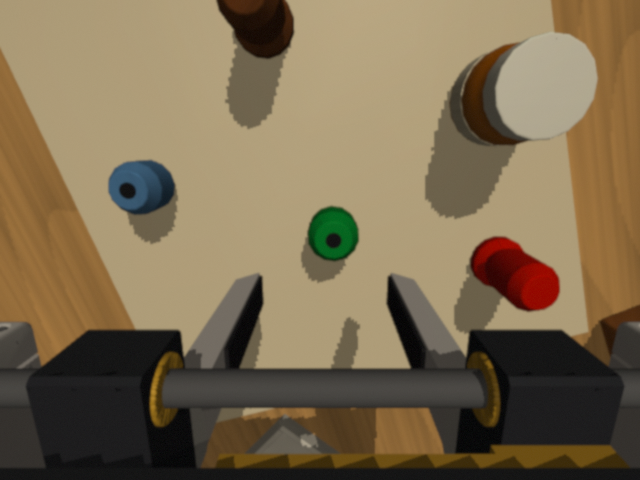

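```bash
python3 -m creep '[{"hand":0.7,"delta_pos":[0.1,0.18,-0.53],"dr":[-0.009,0.004,0.005]},{"hand":0.7,"delta_pos":[0.5,0,0],"dr":[0,0,0]},{"hand":0.7,"delta_pos":[0.5,0,0],"dr":[0,0,0]},{"hand":0.7,"delta_pos":[0.4,0,0],"dr":[0,0,0]},{"hand":0.7,"delta_pos":[0.1,0,0],"dr":[0,0,0]},{"hand":0.7,"delta_pos":[0,0,0],"dr":[0,0,0]}]';  python3 - <<'E'
from h import *
go([.5722,-.0635,.005],-15.6)
E
```

```text
clock: 29.0
tool_pos: [0.5765, -0.0594, 0.0301]
tcp_rot: [1.407, 1.07, -1.396]
contact_force: [-0.8, 0.0, 0.9]
opening: 0.066
t 29.0 tcp [ 0.5765 -0.0594  0.0301] yaw_y -15.22 tilt 0.38 open 0.066 F [-0.8  0.   0.9] q7 0.3
 turn about tool x deg 0.4 units 0.004 rows 1
 delta in target frame (units 3cm) [ 0.837 -0.101  0.169]  in present frame [ 0.836 -0.106  0.171]
 full dr rotvec units [ 0.004 -0.003 -0.003]
```

```bash
python3 -m creep '[{"hand":0.7,"delta_pos":[0.3,-0.1,0.16],"dr":[0.004,-0.003,-0.003]},{"hand":0.7,"delta_pos":[0.25,0,0],"dr":[0,0,0]},{"hand":0.7,"delta_pos":[0.15,0,0],"dr":[0,0,0]},{"hand":0.7,"delta_pos":[0,0,0],"dr":[0,0,0]}]';  python3 - <<'E'
from h import *
go([.5722,-.0635,.005],-15.6)
E
```

```text
clock: 29.33
tool_pos: [0.5723, -0.0639, 0.0079]
tcp_rot: [1.407, 1.066, -1.407]
contact_force: [0.4, -0.3, 0.8]
opening: 0.0659
t 29.33 tcp [ 0.5723 -0.0639  0.0079] yaw_y -15.64 tilt 0.08 open 0.0659 F [ 0.4 -0.3  0.8] q7 0.32
 turn about tool x deg -0.0 units -0.0 rows 1
 delta in target frame (units 3cm) [ 0.096 -0.007 -0.012]  in present frame [ 0.096 -0.007 -0.012]
 full dr rotvec units [-0.     0.001 -0.001]
```

```bash
python3 -m creep '[{"hand":0,"delta_pos":[0.09,0,0],"dr":[0,0,0]},{"hand":0,"delta_pos":[0,0,0],"dr":[0,0,0]},{"hand":0,"delta_pos":[0,0,0],"dr":[0,0,0]},{"hand":0,"delta_pos":[0,0,0],"dr":[0,0,0]},{"hand":0,"delta_pos":[0,0,0],"dr":[0,0,0]},{"hand":0,"delta_pos":[0,0,0],"dr":[0,0,0]},{"hand":0,"delta_pos":[0,0,0],"dr":[0,0,0]},{"hand":0,"delta_pos":[0,0,0],"dr":[0,0,0]},{"hand":0,"delta_pos":[0,0,0],"dr":[0,0,0]}]';  python3 - <<'E'
from h import *
go([.491,.325,.14],-15.6)
E
```

```text
clock: 30.08
tool_pos: [0.573, -0.0641, 0.0059]
tcp_rot: [1.408, 1.065, -1.406]
contact_force: [0.3, -1.2, -1.0]
opening: 0.033
t 30.08 tcp [ 0.573  -0.0641  0.0059] yaw_y -15.65 tilt 0.14 open 0.033 F [ 0.3 -1.2 -1. ] q7 0.33
 turn about tool x deg -0.1 units -0.001 rows 1
 delta in target frame (units 3cm) [ -4.472  -6.122 -11.758]  in present frame [ -4.492  -6.122 -11.75 ]
 full dr rotvec units [-0.001  0.    -0.001]
```

```bash
python3 -m creep '[{"hand":0,"delta_pos":[-0.5,0,0],"dr":[0,0,0]},{"hand":0,"delta_pos":[-0.8,0,0],"dr":[0,0,0]},{"hand":0,"delta_pos":[-0.9,0,0],"dr":[0,0,0]},{"hand":0,"delta_pos":[-0.9,0,0],"dr":[0,0,0]},{"hand":0,"delta_pos":[-0.8,-0.25,-0.4],"dr":[0,0,0]},{"hand":0,"delta_pos":[-0.5,-0.4,-0.75],"dr":[0,0,0]},{"hand":0,"delta_pos":[0,-0.4,-0.8],"dr":[0,0,0]},{"hand":0,"delta_pos":[0,-0.4,-0.8],"dr":[0,0,0]},{"hand":0,"delta_pos":[0,-0.4,-0.8],"dr":[0,0,0]},{"hand":0,"delta_pos":[0,-0.4,-0.8],"dr":[0,0,0]},{"hand":0,"delta_pos":[0,-0.4,-0.8],"dr":[0,0,0]},{"hand":0,"delta_pos":[0,-0.4,-0.8],"dr":[0,0,0]}]';  python3 - <<'E'
from h import *
go([.491,.325,.14],-15.6)
E
```

```text
clock: 31.08
tool_pos: [0.5322, 0.1309, 0.1557]
tcp_rot: [1.424, 1.055, -1.415]
contact_force: [-0.1, 0.7, -0.1]
opening: 0.0335
t 31.08 tcp [0.5322 0.1309 0.1557] yaw_y -16.66 tilt 0.29 open 0.0335 F [-0.1  0.7 -0.1] q7 -0.21
 turn about tool x deg -1.1 units -0.012 rows 1
 delta in target frame (units 3cm) [ 0.523 -3.062 -5.861]  in present frame [ 0.524 -3.172 -5.802]
 full dr rotvec units [-0.012 -0.002 -0.003]
```

```bash
python3 -m creep '[{"hand":0,"delta_pos":[0,-0.45,-0.8],"dr":[-0.012,-0.002,-0.003]},{"hand":0,"delta_pos":[0,-0.45,-0.8],"dr":[0,0,0]},{"hand":0,"delta_pos":[0,-0.45,-0.8],"dr":[0,0,0]},{"hand":0,"delta_pos":[0,-0.45,-0.8],"dr":[0,0,0]},{"hand":0,"delta_pos":[0,-0.45,-0.8],"dr":[0,0,0]},{"hand":0,"delta_pos":[0,-0.3,-0.7],"dr":[0,0,0]},{"hand":0,"delta_pos":[0,-0.1,-0.4],"dr":[0,0,0]},{"hand":0,"delta_pos":[0.3,0,0],"dr":[0,0,0]},{"hand":0,"delta_pos":[0,0,0],"dr":[0,0,0]}]';  python3 - <<'E'
from h import *
go([.4915,.325,.12],-15.6)
p,d=eyes.camera('wrist'); cv2.imwrite('pics/w15.png',p[:,:,::-1])
E
```

```text
clock: 31.83
tool_pos: [0.4926, 0.3125, 0.155]
tcp_rot: [1.406, 1.074, -1.4]
contact_force: [-1.1, -1.1, -1.4]
opening: 0.0333
t 31.83 tcp [0.4926 0.3125 0.155 ] yaw_y -15.27 tilt 0.25 open 0.0333 F [-1.1 -1.1 -1.4] q7 -0.48
 turn about tool x deg 0.3 units 0.004 rows 1
 delta in target frame (units 3cm) [ 1.167 -0.148 -0.393]  in present frame [ 1.168 -0.146 -0.389]
 full dr rotvec units [ 0.004 -0.003  0.   ]
```

View pics/w15.png

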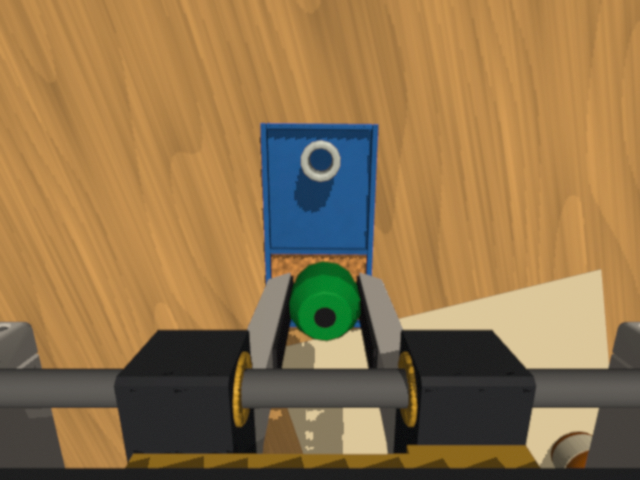

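```bash
python3 -m creep '[{"hand":0,"delta_pos":[0.3,-0.14,-0.43],"dr":[0.004,-0.003,0]},{"hand":0,"delta_pos":[0.6,0,0],"dr":[0,0,0]},{"hand":0,"delta_pos":[0.7,0,0],"dr":[0,0,0]},{"hand":0,"delta_pos":[0.6,0,0],"dr":[0,0,0]},{"hand":0,"delta_pos":[0.5,0,0],"dr":[0,0,0]},{"hand":0,"delta_pos":[0.3,0,0],"dr":[0,0,0]},{"hand":0,"delta_pos":[0,0,0],"dr":[0,0,0]}]';  python3 - <<'E'
from h import *
go([.4918,.3264,.035],-15.6)
E
```

```text
clock: 32.47
tool_pos: [0.4979, 0.3147, 0.0658]
tcp_rot: [1.421, 1.057, -1.416]
contact_force: [-1.0, 0.3, -0.9]
opening: 0.0329
t 32.47 tcp [0.4979 0.3147 0.0658] yaw_y -16.55 tilt 0.18 open 0.0329 F [-1.   0.3 -0.9] q7 -0.41
 turn about tool x deg -1.0 units -0.011 rows 1
 delta in target frame (units 3cm) [ 1.026 -0.302 -0.321]  in present frame [ 1.025 -0.31  -0.315]
 full dr rotvec units [-0.011 -0.001 -0.002]
```

```bash
python3 -m creep '[{"hand":0,"delta_pos":[0.1,-0.31,-0.32],"dr":[-0.011,0,-0.002]},{"hand":0,"delta_pos":[0.3,0,0],"dr":[0,0,0]},{"hand":0,"delta_pos":[0.3,0,0],"dr":[0,0,0]},{"hand":0,"delta_pos":[0.2,0,0],"dr":[0,0,0]},{"hand":0,"delta_pos":[0,0,0],"dr":[0,0,0]}]';  python3 - <<'E'
from h import *
go([.4918,.3264,.0115],-15.6)
E
```

```text
clock: 32.88
tool_pos: [0.4933, 0.326, 0.0393]
tcp_rot: [1.411, 1.068, -1.405]
contact_force: [0.4, -0.5, 0.2]
opening: 0.033
t 32.88 tcp [0.4933 0.326  0.0393] yaw_y -15.64 tilt 0.2 open 0.033 F [ 0.4 -0.5  0.2] q7 -0.39
 turn about tool x deg -0.0 units -0.0 rows 1
 delta in target frame (units 3cm) [ 0.926 -0.052  0.002]  in present frame [ 0.925 -0.053  0.005]
 full dr rotvec units [-0.    -0.002 -0.001]
```

```bash
python3 -m creep '[{"hand":0,"delta_pos":[0.25,-0.08,0],"dr":[0,-0.002,-0.001]},{"hand":0,"delta_pos":[0.25,0,0],"dr":[0,0,0]},{"hand":0,"delta_pos":[0.2,0,0],"dr":[0,0,0]},{"hand":0,"delta_pos":[0.05,0,0],"dr":[0,0,0]},{"hand":0,"delta_pos":[0,0,0],"dr":[0,0,0]}]';  python3 - <<'E'
from h import *
go([.4918,.3264,.0115],-15.6)
E
```

```text
clock: 33.3
tool_pos: [0.4909, 0.3266, 0.0144]
tcp_rot: [1.407, 1.067, -1.408]
contact_force: [-1.1, -0.0, -0.9]
opening: 0.0329
t 33.3 tcp [0.4909 0.3266 0.0144] yaw_y -15.66 tilt 0.03 open 0.0329 F [-1.1 -0.  -0.9] q7 -0.37
 turn about tool x deg -0.1 units -0.001 rows 1
 delta in target frame (units 3cm) [ 0.097  0.03  -0.002]  in present frame [ 0.097  0.03  -0.002]
 full dr rotvec units [-0.001  0.     0.   ]
```

```bash
python3 -m creep '[{"hand":0,"delta_pos":[0.09,0,0],"dr":[0,0,0]},{"hand":0,"delta_pos":[0.02,0,0],"dr":[0,0,0]},{"hand":0.5,"delta_pos":[0,0,0],"dr":[0,0,0]},{"hand":0.5,"delta_pos":[0,0,0],"dr":[0,0,0]},{"hand":0.5,"delta_pos":[0,0,0],"dr":[0,0,0]},{"hand":0.5,"delta_pos":[-0.3,0,0],"dr":[0,0,0]},{"hand":0.5,"delta_pos":[-0.6,0,0],"dr":[0,0,0]},{"hand":0.5,"delta_pos":[-0.8,0,0],"dr":[0,0,0]},{"hand":0.5,"delta_pos":[-0.8,0,0],"dr":[0,0,0]},{"hand":0.5,"delta_pos":[-0.8,0,0],"dr":[0,0,0]},{"hand":0.5,"delta_pos":[-0.8,0,0],"dr":[0,0,0]},{"hand":0.5,"delta_pos":[0,0,0],"dr":[0,0,0]}]';  python3 - <<'E'
from h import *
go([.5665,.073,.16],-15.6)
m=eyes.camera_model('wrist'); p,d=eyes.camera('wrist'); cv2.imwrite('pics/w16.png',p[:,:,::-1])
for n in('steel_ferrule','green_bead'):
  for r in finder.silhouettes('wrist',n)[:1]:
    P=world('wrist',r['mask'],d,m);zt=np.percentile(P[:,2],97); T=P[P[:,2]>zt-.004];print(n,r['confidence'],zt,T.mean(0))
E
```

```text
clock: 34.3
tool_pos: [0.4915, 0.3247, 0.1428]
tcp_rot: [1.408, 1.065, -1.411]
contact_force: [0.6, 0.0, 0.4]
opening: 0.0468
t 34.3 tcp [0.4915 0.3247 0.1428] yaw_y -15.84 tilt 0.1 open 0.0468 F [0.6 0.  0.4] q7 -0.5
 turn about tool x deg -0.2 units -0.003 rows 1
 delta in target frame (units 3cm) [-0.573  4.663  7.409]  in present frame [-0.562  4.693  7.391]
 full dr rotvec units [-0.003  0.001  0.   ]
steel_ferrule 0.72 0.04512166782965699 [0.50578032 0.37218163 0.04373604]
green_bead 0.67 0.045143853301264025 [0.49163632 0.32710976 0.04377517]
```

View pics/w16.png

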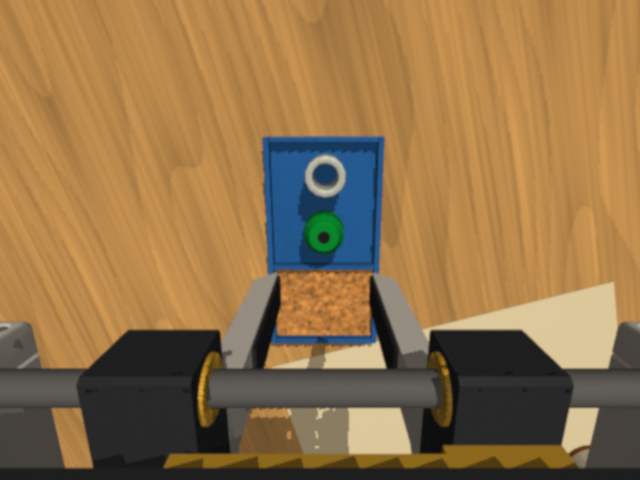

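The green bead (323,232) and steel ferrule (325,176) both stand on the blue bare floor, tops at 44 mm. The last part is the dark handle.

```bash
python3 -m creep '[{"hand":0.7,"delta_pos":[0,0.25,0.4],"dr":[-0.003,0,0]},{"hand":0.7,"delta_pos":[0,0.5,0.78],"dr":[0,0,0]},{"hand":0.7,"delta_pos":[0,0.5,0.78],"dr":[0,0,0]},{"hand":0.7,"delta_pos":[0,0.5,0.78],"dr":[0,0,0]},{"hand":0.7,"delta_pos":[0,0.5,0.78],"dr":[0,0,0]},{"hand":0.7,"delta_pos":[0,0.5,0.78],"dr":[0,0,0]},{"hand":0.7,"delta_pos":[0,0.5,0.78],"dr":[0,0,0]},{"hand":0.7,"delta_pos":[0,0.5,0.78],"dr":[0,0,0]},{"hand":0.7,"delta_pos":[0,0.5,0.78],"dr":[0,0,0]},{"hand":0.7,"delta_pos":[0,0.45,0.7],"dr":[0,0,0]},{"hand":0.7,"delta_pos":[0,0,0],"dr":[0,0,0]}]';  python3 - <<'E'
from h import *
m=eyes.camera_model('wrist'); p,d=eyes.camera('wrist'); cv2.imwrite('pics/w17.png',p[:,:,::-1])
go([.5665,.073,.1],-15.6)
for r in finder.silhouettes('wrist','dark_handle')[:1]:
    P=world('wrist',r['mask'],d,m);zt=np.percentile(P[:,2],97); T=P[P[:,2]>zt-.006];print(r['confidence'],r['bbox'],zt,T.mean(0),cv2.minEnclosingCircle(T[:,:2].astype(np.float32)))
E
```

```text
clock: 35.37
tool_pos: [0.563, 0.0543, 0.1299]
tcp_rot: [1.382, 1.069, -1.423]
contact_force: [-0.6, -0.6, 0.5]
opening: 0.066
t 35.42 tcp [0.5624 0.056  0.1295] yaw_y -15.25 tilt 1.36 open 0.0655 F [ 0.5 -1.2 -0. ] q7 -0.03
 turn about tool x deg 0.3 units 0.004 rows 1
 delta in target frame (units 3cm) [ 0.984 -0.021 -0.582]  in present frame [ 0.973 -0.004 -0.601]
 full dr rotvec units [0.004 0.012 0.009]
0.77 [303.4, 181.9, 350.5, 241.4] 0.06198630125674056 [0.56721126 0.0734821  0.06009573] ((0.5670771598815918, 0.07261484861373901), 0.014678772538900375)
```

View pics/w17.png

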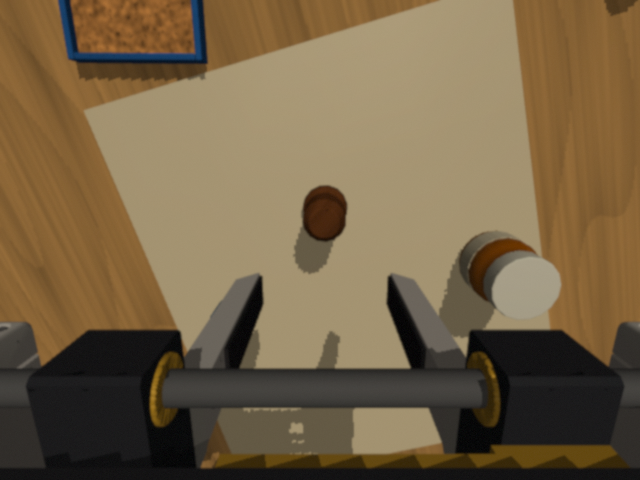

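```bash
python3 -m creep '[{"hand":0.7,"delta_pos":[0,0.02,-0.6],"dr":[0.004,0.012,0.009]},{"hand":0.7,"delta_pos":[0.4,0,0],"dr":[0,0,0]},{"hand":0.7,"delta_pos":[0.5,0,0],"dr":[0,0,0]},{"hand":0.7,"delta_pos":[0.4,0,0],"dr":[0,0,0]},{"hand":0.7,"delta_pos":[0,0,0],"dr":[0,0,0]}]';  python3 - <<'E'
from h import *
m=eyes.camera_model('wrist'); p,d=eyes.camera('wrist')
go([.567,.073,.019],-15.6)
for r in finder.silhouettes('wrist','dark_handle')[:1]:
    P=world('wrist',r['mask'],d,m);zt=np.percentile(P[:,2],97); T=P[P[:,2]>zt-.004];print(r['confidence'],r['bbox'],zt,T.mean(0),cv2.minEnclosingCircle(T[:,:2].astype(np.float32)))
E
```

```text
clock: 35.88
tool_pos: [0.5663, 0.0834, 0.0853]
tcp_rot: [1.404, 1.075, -1.4]
contact_force: [-0.2, 0.4, 0.6]
opening: 0.0655
t 35.93 tcp [0.5666 0.0834 0.0861] yaw_y -15.16 tilt 0.19 open 0.066 F [ 0.1 -0.3  0.5] q7 -0.0
 turn about tool x deg 0.4 units 0.005 rows 1
 delta in target frame (units 3cm) [2.238 0.107 0.33 ]  in present frame [2.237 0.105 0.339]
 full dr rotvec units [ 0.005 -0.002  0.   ]
0.95 [304.8, 234.4, 355.9, 305.7] 0.061758691897028664 [0.56711138 0.07358356 0.0605731 ] ((0.5667440295219421, 0.07304493337869644), 0.013654305599629879)
```

```bash
python3 -m creep '[{"hand":0.7,"delta_pos":[0,0.1,0.33],"dr":[0.005,-0.002,0]},{"hand":0.7,"delta_pos":[0.4,0,0],"dr":[0,0,0]},{"hand":0.7,"delta_pos":[0.5,0,0],"dr":[0,0,0]},{"hand":0.7,"delta_pos":[0.5,0,0],"dr":[0,0,0]},{"hand":0.7,"delta_pos":[0.3,0,0],"dr":[0,0,0]},{"hand":0.7,"delta_pos":[0,0,0],"dr":[0,0,0]}]';  python3 - <<'E'
from h import *
go([.567,.073,.018],-15.6)
E
```

```text
clock: 36.48
tool_pos: [0.5695, 0.0711, 0.0347]
tcp_rot: [1.413, 1.064, -1.403]
contact_force: [-0.0, 0.2, 0.3]
opening: 0.0661
t 36.48 tcp [0.5695 0.0711 0.0347] yaw_y -15.74 tilt 0.33 open 0.0661 F [-0.   0.2  0.3] q7 0.07
 turn about tool x deg -0.1 units -0.002 rows 1
 delta in target frame (units 3cm) [ 0.557 -0.097 -0.04 ]  in present frame [ 0.557 -0.1   -0.038]
 full dr rotvec units [-0.002 -0.002 -0.003]
```

```bash
python3 -m creep '[{"hand":0.7,"delta_pos":[0.3,-0.1,-0.04],"dr":[0,-0.002,-0.003]},{"hand":0.7,"delta_pos":[0.15,0,0],"dr":[0,0,0]},{"hand":0.5,"delta_pos":[0.05,0,0],"dr":[0,0,0]},{"hand":0,"delta_pos":[0,0,0],"dr":[0,0,0]},{"hand":0,"delta_pos":[0,0,0],"dr":[0,0,0]},{"hand":0,"delta_pos":[0,0,0],"dr":[0,0,0]},{"hand":0,"delta_pos":[0,0,0],"dr":[0,0,0]},{"hand":0,"delta_pos":[0,0,0],"dr":[0,0,0]},{"hand":0,"delta_pos":[0,0,0],"dr":[0,0,0]},{"hand":0,"delta_pos":[0,0,0],"dr":[0,0,0]}]';  python3 - <<'E'
from h import *
go([.473,.258,.16],-15.6)
E
```

```text
clock: 37.32
tool_pos: [0.5681, 0.0731, 0.0202]
tcp_rot: [1.41, 1.065, -1.407]
contact_force: [-0.0, -0.3, 0.1]
opening: 0.0313
t 37.32 tcp [0.5681 0.0731 0.0202] yaw_y -15.77 tilt 0.13 open 0.0313 F [-0.  -0.3  0.1] q7 0.08
 turn about tool x deg -0.2 units -0.002 rows 1
 delta in target frame (units 3cm) [-4.659 -4.711 -5.085]  in present frame [-4.667 -4.715 -5.074]
 full dr rotvec units [-0.002 -0.    -0.001]
```

```bash
python3 -m creep '[{"hand":0,"delta_pos":[-0.5,0,0],"dr":[0,0,0]},{"hand":0,"delta_pos":[-0.8,0,0],"dr":[0,0,0]},{"hand":0,"delta_pos":[-0.9,0,0],"dr":[0,0,0]},{"hand":0,"delta_pos":[-0.9,0,0],"dr":[0,0,0]},{"hand":0,"delta_pos":[-0.6,-0.4,-0.4],"dr":[0,0,0]},{"hand":0,"delta_pos":[-0.3,-0.65,-0.7],"dr":[0,0,0]},{"hand":0,"delta_pos":[0,-0.65,-0.7],"dr":[0,0,0]},{"hand":0,"delta_pos":[0,-0.65,-0.7],"dr":[0,0,0]},{"hand":0,"delta_pos":[0,-0.65,-0.7],"dr":[0,0,0]},{"hand":0,"delta_pos":[0,-0.65,-0.7],"dr":[0,0,0]},{"hand":0,"delta_pos":[0,-0.6,-0.6],"dr":[0,0,0]},{"hand":0,"delta_pos":[0,-0.3,-0.3],"dr":[0,0,0]}]';  python3 - <<'E'
from h import *
go([.4725,.258,.13],-15.6)
p,d=eyes.camera('wrist'); cv2.imwrite('pics/w18.png',p[:,:,::-1])
E
```

```text
clock: 38.32
tool_pos: [0.4734, 0.2517, 0.1468]
tcp_rot: [1.419, 1.06, -1.413]
contact_force: [0.9, 0.8, -0.3]
opening: 0.0315
t 38.32 tcp [0.4734 0.2517 0.1468] yaw_y -16.33 tilt 0.18 open 0.0315 F [ 0.9  0.8 -0.3] q7 -0.45
 turn about tool x deg -0.7 units -0.008 rows 1
 delta in target frame (units 3cm) [ 0.56  -0.084 -0.194]  in present frame [ 0.56  -0.088 -0.192]
 full dr rotvec units [-0.008 -0.001 -0.002]
```

View pics/w18.png

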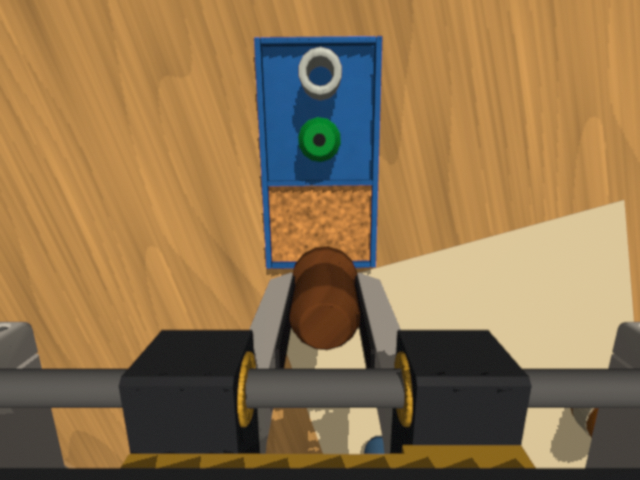

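```bash
python3 -m creep '[{"hand":0,"delta_pos":[0.3,-0.05,-0.2],"dr":[-0.008,-0.001,-0.002]},{"hand":0,"delta_pos":[0.6,0,0],"dr":[0,0,0]},{"hand":0,"delta_pos":[0.7,0,0],"dr":[0,0,0]},{"hand":0,"delta_pos":[0.6,0,0],"dr":[0,0,0]},{"hand":0,"delta_pos":[0.3,0,0],"dr":[0,0,0]},{"hand":0,"delta_pos":[0,0,0],"dr":[0,0,0]}]';  python3 - <<'E'
from h import *
go([.4725,.258,.035],-15.6)
E
```

```text
clock: 38.87
tool_pos: [0.4733, 0.262, 0.0668]
tcp_rot: [1.402, 1.076, -1.401]
contact_force: [0.0, -0.2, -0.4]
opening: 0.0312
t 38.87 tcp [0.4733 0.262  0.0668] yaw_y -15.12 tilt 0.19 open 0.0312 F [ 0.  -0.2 -0.4] q7 -0.33
 turn about tool x deg 0.5 units 0.005 rows 1
 delta in target frame (units 3cm) [1.061 0.01  0.134]  in present frame [1.061 0.011 0.137]
 full dr rotvec units [ 0.005 -0.002  0.001]
```

```bash
python3 -m creep '[{"hand":0,"delta_pos":[0.2,0,0.13],"dr":[0.005,-0.002,0]},{"hand":0,"delta_pos":[0.3,0,0],"dr":[0,0,0]},{"hand":0,"delta_pos":[0.3,0,0],"dr":[0,0,0]},{"hand":0,"delta_pos":[0.1,0,0],"dr":[0,0,0]},{"hand":0,"delta_pos":[0,0,0],"dr":[0,0,0]}]';  python3 - <<'E'
from h import *
go([.4725,.258,.027],-15.6)
E
```

```text
clock: 39.28
tool_pos: [0.4737, 0.2569, 0.0384]
tcp_rot: [1.408, 1.068, -1.409]
contact_force: [-0.6, 0.6, 0.3]
opening: 0.0316
t 39.28 tcp [0.4737 0.2569 0.0384] yaw_y -15.72 tilt 0.05 open 0.0316 F [-0.6  0.6  0.3] q7 -0.3
 turn about tool x deg -0.1 units -0.001 rows 1
 delta in target frame (units 3cm) [ 0.381 -0.048 -0.024]  in present frame [ 0.381 -0.047 -0.024]
 full dr rotvec units [-0.001 -0.     0.001]
```

```bash
python3 -m creep '[{"hand":0,"delta_pos":[0.2,-0.04,-0.02],"dr":[0,0,0]},{"hand":0,"delta_pos":[0.12,0,0],"dr":[0,0,0]},{"hand":0,"delta_pos":[0.04,0,0],"dr":[0,0,0]},{"hand":0,"delta_pos":[0,0,0],"dr":[0,0,0]}]';  python3 - <<'E'
from h import *
go([.4725,.258,.0265],-15.6)
E
```

```text
clock: 39.62
tool_pos: [0.473, 0.2585, 0.0271]
tcp_rot: [1.409, 1.068, -1.408]
contact_force: [0.2, -0.1, -0.0]
opening: 0.0311
t 39.62 tcp [0.473  0.2585 0.0271] yaw_y -15.7 tilt 0.07 open 0.0311 F [ 0.2 -0.1 -0. ] q7 -0.29
 turn about tool x deg -0.1 units -0.001 rows 1
 delta in target frame (units 3cm) [ 0.02  -0.011  0.019]  in present frame [ 0.02  -0.011  0.019]
 full dr rotvec units [-0.001 -0.001  0.   ]
```

```bash
python3 -m creep '[{"hand":0,"delta_pos":[0.03,0,0],"dr":[0,0,0]},{"hand":0,"delta_pos":[0,0,0],"dr":[0,0,0]},{"hand":0.55,"delta_pos":[0,0,0],"dr":[0,0,0]},{"hand":0.55,"delta_pos":[0,0,0],"dr":[0,0,0]},{"hand":0.55,"delta_pos":[0,0,0],"dr":[0,0,0]},{"hand":0.55,"delta_pos":[-0.3,0,0],"dr":[0,0,0]},{"hand":0.55,"delta_pos":[-0.6,0,0],"dr":[0,0,0]},{"hand":0.55,"delta_pos":[-0.8,0,0],"dr":[0,0,0]},{"hand":0.55,"delta_pos":[-0.9,0,0],"dr":[0,0,0]},{"hand":0.55,"delta_pos":[-0.9,0,0],"dr":[0,0,0]},{"hand":0.55,"delta_pos":[-0.9,0,0],"dr":[0,0,0]},{"hand":0.55,"delta_pos":[-0.9,0,0],"dr":[0,0,0]}]'
python3 -m creep '[{"hand":0.55,"delta_pos":[-0.5,0,-0.5],"dr":[0,0,0]},{"hand":0.55,"delta_pos":[0,-0.1,-0.8],"dr":[0,0,0]},{"hand":0.55,"delta_pos":[0,-0.1,-0.8],"dr":[0,0,0]},{"hand":0.55,"delta_pos":[0,-0.1,-0.8],"dr":[0,0,0]},{"hand":0.55,"delta_pos":[0,-0.1,-0.8],"dr":[0,0,0]},{"hand":0.55,"delta_pos":[0,-0.1,-0.8],"dr":[0,0,0]},{"hand":0.55,"delta_pos":[0,-0.1,-0.8],"dr":[0,0,0]},{"hand":0.55,"delta_pos":[0,-0.1,-0.8],"dr":[0,0,0]},{"hand":0.55,"delta_pos":[0,-0.1,-0.8],"dr":[0,0,0]},{"hand":0.55,"delta_pos":[0,-0.1,-0.8],"dr":[0,0,0]},{"hand":0.55,"delta_pos":[0,-0.1,-0.8],"dr":[0,0,0]},{"hand":0.55,"delta_pos":[0,0,0],"dr":[0,0,0]}]'
python3 - <<'E'
from h import *
names="dark_handle pale_handle steel_ferrule brass_ferrule green_bead blue_bead red_handle glue_jar blue_tray white_tray".split()
for cam in("top","scene"):
    p,d=eyes.camera(cam); cv2.imwrite(f'pics/end_{cam}.png',p[:,:,::-1])
    for n in names:
        r=finder.silhouettes(cam,n)
        if not r: print(cam,n,"none");continue
        r=r[0]; P=world(cam,cv2.erode(r['mask'].astype(np.uint8),np.ones((3,3)))>0,d)
        if 'tray' in n:
            print(cam,n,r['confidence'],cv2.minAreaRect(world(cam,r['mask'],d)[:,:2].astype(np.float32)));continue
        zt=np.percentile(P[:,2],97); print(cam,n,round(r['confidence'],2),zt.round(4),P[P[:,2]>zt-.006].mean(0).round(4))
E
```

```text
clock: 40.62
tool_pos: [0.4712, 0.2551, 0.1911]
tcp_rot: [1.404, 1.064, -1.417]
contact_force: [0.4, 1.6, -0.2]
opening: 0.0517
clock: 41.62
tool_pos: [0.5157, 0.5185, 0.2229]
tcp_rot: [1.418, 1.066, -1.412]
contact_force: [-0.3, 1.1, -1.0]
opening: 0.0516
top dark_handle 0.7 0.0695 [0.4722 0.2573 0.0669]
top pale_handle 0.72 0.0661 [ 0.5264 -0.3642  0.0629]
top steel_ferrule 0.74 0.0447 [0.5042 0.3704 0.0425]
top brass_ferrule 0.59 0.046 [ 0.4765 -0.2841  0.0434]
top green_bead 0.55 0.0459 [0.4906 0.3262 0.0431]
top blue_bead 0.69 0.0423 [0.4601 0.0024 0.039 ]
top red_handle 0.71 0.063 [ 0.6781 -0.1213  0.0602]
top glue_jar 0.78 0.0685 [ 0.6919 -0.0106  0.0657]
top blue_tray 0.94 ((0.4857892096042633, 0.31029391288757324), (0.1908833384513855, 0.0999499037861824), 74.40957641601562)
top white_tray 0.58 ((0.4956686794757843, -0.3135668635368347), (0.10136442631483078, 0.19057387113571167), 31.885761260986328)
scene dark_handle 0.98 0.0678 [0.4779 0.2615 0.0657]
scene pale_handle 0.85 0.0631 [ 0.5311 -0.3599  0.0612]
scene steel_ferrule 0.71 0.0437 [0.5097 0.3739 0.0417]
scene brass_ferrule 0.55 0.0433 [ 0.4803 -0.2817  0.0409]
scene green_bead 0.76 0.0441 [0.4957 0.3289 0.042 ]
scene blue_bead 0.75 0.0392 [0.466  0.0067 0.0369]
scene red_handle 0.92 0.0608 [ 0.6829 -0.1164  0.0587]
scene glue_jar 0.66 0.0661 [ 0.697  -0.0067  0.0645]
scene blue_tray 0.57 ((0.4811452627182007, 0.30774596333503723), (0.20167455077171326, 0.11292048543691635), 74.00352478027344)
scene white_tray 0.77 ((0.49461477994918823, -0.32436326146125793), (0.12501941621303558, 0.20664054155349731), 32.80049514770508)
```

```bash
true
```

```text
(no output)
```

View pics/end_top.png

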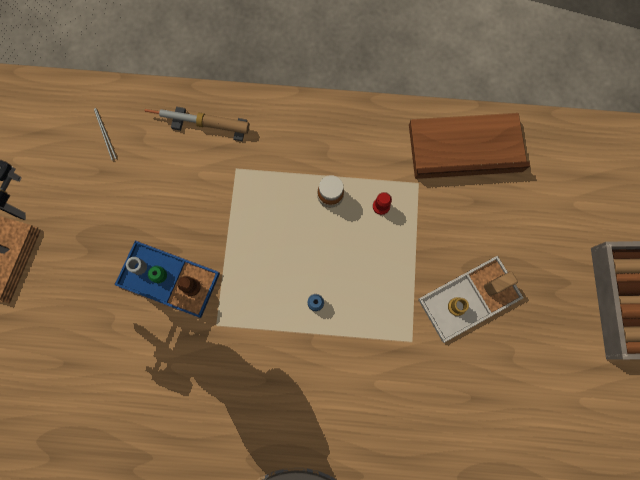

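View pics/end_scene.png

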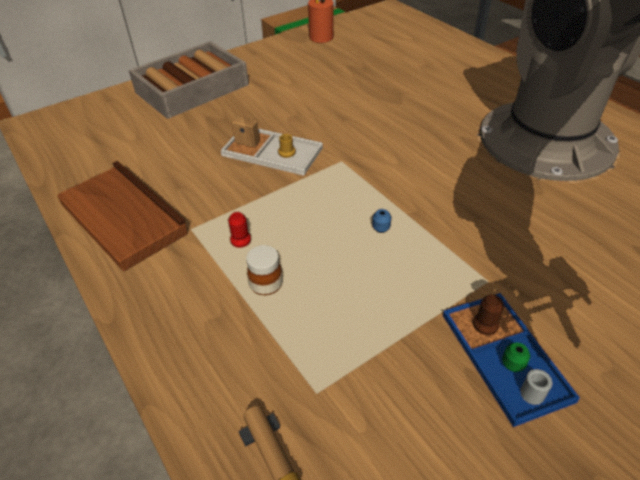

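All parts stand in their wells: blue tray at top view (168,280), white tray at (472,300). The spares and the jar have not moved. Handing in.

```bash
python3 -c "
from workcell import manip
print(manip.sign_off())"
```

```text
the job is handed in; nothing more can be done
None
```

Both kits are made up and the job was handed in at about 43 s of the 115 s allowed.

- **Blue tray:** the dark handle is in the cork well, and the steel ferrule and green bead are in the bare well.
- **White tray:** the pale handle is in the cork well and the brass ferrule is in the bare well.

**Last checks:**
- The final top and scene pictures show all five parts upright and inside their wells.
- Measured top heights fit each part resting on its floor to within about 2 mm: 66–67 mm for the dark handle, 61–63 mm for the pale handle and 41–43 mm for the small parts.
- The red handle, blue bead and glue jar were within about 2 mm of where they started. The arm was clear, with no contact force above noise.

**What disagreed or went wrong:**
- The scene camera placed things 4–6 mm off from the top and wrist cameras throughout. I relied on the top and wrist views.
- Fast descents drifted up to about 15 mm sideways. I corrected this before each grip or release; on the first part the jaws had already started to close, so I reopened them and re-centred.
- The brass ferrule was gripped at 32 mm rather than the 29 mm expected for its tube. It still held and stood correctly on release.

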